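# Fit a mounted stone in the die grinder

## Task

Take the flat-ended cylindrical grinding stone out of the wooden rack, set its shank fully home in the collet of the die grinder that leans in the bench cradle, then turn the collet nut clockwise (seen looking down into the collet) until the collet grips the shank firmly, and let go. Leave the other stones in the rack and do not disturb the spanner and the can.

Things in the scene. Friction and masses are not known exactly. Their poses are not given: they have to be found in the camera images.
- flat_stone: The stone to fit: steel shank 8 mm thick and 46 mm long (end chamfered 2 mm) carrying a brown-grey cylindrical stone head with a flat top, 22 mm across and 16 mm tall; 62 mm long overall, 60 g. Loose, starts upright in the rack, head up, the shank 28 mm deep in its hole so that 18 mm of shank shows between rack and head. Origin at the shank's free tip, z along the shank towards the head.
- stone_tip (a point): Centre of the free end of the flat stone's shank (same as the origin of flat_stone).
- stone_head (a point): Middle of the flat stone's head, on its axis, 54 mm from the shank's tip: the place to grip it.
- rack: Fixed light-wood block, 60 x 160 x 40 mm (x, y, z), with three blind holes 28 mm deep, in a row along its y axis 52 mm apart; it holds the flat stone and two other stones in any order. Origin at the centre of its underside, z up.
- cone_stone: Another mounted stone in the rack, same shank, head a cone 24 mm across at its foot and 22 mm tall. Origin at its shank tip. To be left alone.
- ball_stone: Another mounted stone in the rack, same shank, head a ball 24 mm across. Origin at its shank tip. To be left alone.
- grinder: Straight air die grinder, aluminium body 41 mm thick with black sleeve, fixed nose up in a steel cradle, its axis leaning 30 degrees from vertical towards its own -x side (the robot's side within 25 degrees). Origin at the centre of the collet's mouth, level with the nut's top, 200 mm above the bench; z along the spindle axis, out of the mouth. Below the nut a 26 mm spindle shows for 30 mm.
- collet_mouth (a point): Centre of the collet's mouth (origin and axes of the grinder). The mouth flares to 21 mm; 6 mm below, the open bore is 11 mm wide between four steel jaws, so a loose shank can lean a few degrees until the nut is tightened.
- collet_floor (a point): Centre of the flat floor of the collet's bore, 30 mm below the mouth, axes as the grinder's. A shank fully home stands on it with its tip; 16 mm of shank then shows between nut and stone head, and the stone's flat end is 32 mm above the nut.
- nut (a joint): Angle of the collet nut, rad. 0 = fully open; grows as it is turned clockwise seen looking into the mouth (along the grinder's -z), which tightens. Starts between 0 and 0.3. The jaws close 1.8 mm per rad each, meet an 8 mm shank at about 0.83 and grip firmly from about 1.1; stop at 1.6. Friction 0.2 N m, about twice that when tight; stays where left.
- nut_grip (a point): On the nut's axis, 8 mm below its top: the place to grip the nut. The nut is a steel hexagon 32 mm across the flats, 37 mm over the corners and 22 mm tall. z as the grinder's; x is square to one pair of flats, and turns with the nut (the other pairs are at 60 and 120 degrees to it).
- jaw0: One of the four collet jaws inside the nut (its origin is at the collet mouth); its contact force on the shank is judged.
- jaw1: Second collet jaw, as jaw0.
- jaw2: Third collet jaw, as jaw0.
- jaw3: Fourth collet jaw, as jaw0.
- spanner: Loose steel open-ended spanner, 172 mm long, lying flat on the bench; origin under its middle. To be left alone.
- can: Loose closed steel can, 60 mm across and 110 mm tall, standing on the bench; origin at the centre of its foot. To be left alone.
There are look-alikes about, which are no part of the job. Leave any red or yellow look-alike of the flat_stone alone.

How it is judged:
By the outcome, as a careful person would: the job done as asked, in the order asked, and still so for the second after the job is handed in, with the robot touching nothing.
It also fails if it takes over 51 s, if anything falls off the work surface, if the arm or the gripper's body presses on something with over 40 N, if the wrist force passes 120 N, or if a joint passes its speed limit or range.

## Robot

A 6-joint arm with a two-finger parallel gripper is mounted at the origin on the work surface. World frame = base frame: x ahead of the robot, y to its left, z up, the work surface at z = 0. Lengths are in m, angles in rad, forces in N, time in s.
With the tool pointing down it reaches from about 0.425 to 1.125 m from the base axis. Payload 14.9 kg.
Tool frame: the origin (TCP) lies midway between the tips of the shut fingers; the grasp point (between the pads) lies 19 mm behind it; z points along the fingers, y is the direction in which the jaws open and shut (so a half turn about z gives the same grasp; the last joint's range is limited). The gripper opens to 91 mm and grips with 3 to 60 N. Pads are 32 mm wide; open, the fingers measure 118 mm over their backs; the gripper's body (76 mm by 178 mm) begins 60 mm behind the grasp point.
Start: joints at [-1.299, 0.379, 1.734, -0, 1.028, -0.033], TCP at [0.21, -0.668, 0.214] pointing down, gripper open.
Joint ranges: [-2.77, 2.77], [-0.74, 2.19], [0, 2.66], [-1.06, 4.2], [0.31, 2.87], [-3.08, 3.08]. Speed limits (rad/s): [1.89, 1.89, 2.39, 3.14, 3.14, 3.14].

## Interface

Orientations are given as a unit quaternion [x, y, z, w].
In Python, from workcell import status, cams, ctrl gives the robot as it stands.
- The arm moves only by the tool step_arm, never from a script. Its argument "targets" is a list of rows, each a list of 3 entries, a list of its own where there are three numbers: the shift along the tool's x, y, z in m, then the turn, a rotation vector about the tool's x, y, z in units of 5 degrees (1.0 is 5 degrees), then the closure, from 0 (fully open) to 1 (shut). In form: [[[tx, ty, tz], [rx, ry, rz], claw], ...]. A call has 1 to 8 rows; each row is the pose to reach, as a shift and turn from the pose commanded when the call began, along the tool's axes at that moment; what a row does not reach only later rows make up. A row lasts 1/12 s, in which the tool goes at most 41.7 mm and 7.16 degrees, less where a joint would pass 70% of its speed; a pose out of reach is approached as far as the arm can. A call with a gripper value outside its range is refused whole. The fingers move at their own pace and stop on an object; "grip_force" is the grip in N (left out, the last holds). Time passes only in rows, so rows that repeat a pose let the fingers close. It gives the time, the measured TCP pose, the force and the opening at its end, in the units of the state.
- status.get_obs(): the state, without advancing time (a new reading comes with each control period).
- cams.snapshot(name): name is "side" or "top"; returns a dict with "frame" (384x512x3 uint8, red, green, blue), "z_map" (384x512 float32, m along the optical axis (not along the pixel's ray), 0 where there is no reading), "fovy" (degrees; the focal length in pixels is half the picture's height over the tangent of half this angle, whatever the lens; pixels are square), "cx", "cy" (the principal point, pixels), "extrinsics" (4x4, takes a point from camera to world coordinates). Camera axes: x right, y up, looking along -z (the intrinsics and any distortion apply to the point x, -y, -z); pixel columns grow to the right and rows downward; lengths in m; the calibration is good to about 2 mm. A picture is of the moment at which its call begins.
- ctrl.sign_off(): hands the job in, once; it reports no verdict.
The state is a dict: "clock": time; "joint_pos": joint angles; "dq": joint speeds; "effort": joint torques, N m; "tcp_pos": TCP position; "tcp_rot": TCP orientation; "wrist_force": force on the tool from outside, world axes, zero at the start; "wrist_torque": the same for the moment, N m; "opening": finger opening in m.
Only numpy, scipy, OpenCV 4.12 (cv2) and the standard library are available. Lean on these libraries where they do the work, as an engineer would, in place of code of your own. Each camera call takes 0.05 s, during which the arm holds its last target.

## Working session

There is one attempt and no reset: what is moved stays moved. The work goes in short steps, Python scripts to look and compute and a tool call to move; the robot and the scene stay as the last step left them, time stands still between calls to the robot, and variables do not carry over. Pictures are saved under pics/ and viewed, and the job is handed in when it is done.

Besides the shell and the picture viewer there is one more tool, called after "Request:" by a JSON object that holds its "method" and its "body", one argument or row to a line. step_arm: Moves the arm, as the interface text tells. Its arguments: {"type":"object","properties":{"targets":{"type":"array","items":{"type":"array"}},"grip_force":{"type":"number"}},"required":["targets"]}

```bash
ls; mkdir -p pics; python3 - <<'E'
from workcell import status,cams
import numpy as np,cv2
print(status.get_obs())
for n in ("side","top"):
    s=cams.snapshot(n)
    np.savez(f"{n}0.npz",**s)
    cv2.imwrite(f"pics/{n}0.png",s["frame"][:,:,::-1])
    print(n,{k:v for k,v in s.items() if k not in("frame","z_map")}, (s["z_map"]>0).mean())
E
```

```text
pics
{'clock': 0.0, 'joint_pos': array([-1.29930405e+00,  3.79385602e-01,  1.73479260e+00, -4.74663700e-06,
        1.02850835e+00, -3.33169195e-02]), 'dq': array([-0.00158518, -0.00190467, -0.00077813, -0.00193384,  0.00209527,
        0.0010041 ]), 'effort': array([-7.64412107e-04, -7.63728476e+01, -4.34367943e+01,  6.49545318e-02,
        4.25166031e-02, -8.64013987e-05]), 'tcp_pos': array([ 0.20995134, -0.66734803,  0.21329846]), 'tcp_rot': array([ 9.88408547e-01,  1.51816484e-01, -6.69985597e-05, -5.42831794e-04]), 'wrist_force': array([0.17394443, 0.16147817, 0.1993136 ]), 'wrist_torque': array([-0.0094461 ,  0.00624999, -0.01340686]), 'opening': 0.09107775070756662}
side {'fovy': 51.03395827108231, 'cx': 255.28001489570073, 'cy': 192.12561886357548, 'extrinsics': array([[ 9.37234067e-01,  2.32959241e-01, -2.59465405e-01,
         3.74442787e-01],
       [-3.48700079e-01,  6.27739236e-01, -6.95953811e-01,
        -7.45306661e-01],
       [ 7.47743170e-04,  7.42747227e-01,  6.69571503e-01,
         7.66940640e-01],
       [ 0.00000000e+00,  0.00000000e+00,  0.00000000e+00,
         1.00000000e+00]])} 0.9961191813151041
top {'fovy': 46.264268419567415, 'cx': 258.3155710028727, 'cy': 191.64769677851433, 'extrinsics': array([[ 0.0542864 ,  0.97738999, -0.20435701,  0.36160467],
       [-0.99852112,  0.05373657, -0.00824307, -0.07407428],
       [ 0.00292475,  0.20450228,  0.97886172,  1.30299286],
       [ 0.        ,  0.        ,  0.        ,  1.        ]])} 0.9959055582682291
```

View pics/side0.png

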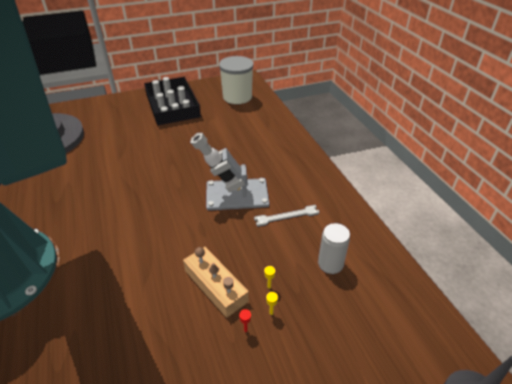

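View pics/top0.png

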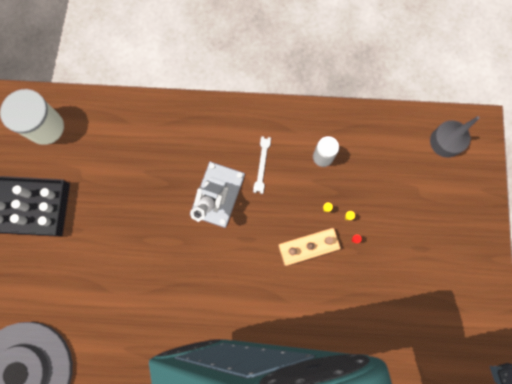

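The side view shows the rack near (215,280) with three stones at about (200,253), (214,270) and (228,285). The collet mouth is at about (198,139), and the yellow and red look-alikes are at (270,272), (272,298) and (246,316). In the top view the rack is at (310,246), the nut at (199,212), the spanner at (262,165) and the can at (326,152). Next I'll make close crops.

```bash
python3 - <<'E'
import numpy as np,cv2
def crop(n,x0,y0,x1,y1,k):
    s=np.load(n+"0.npz"); return cv2.resize(s["frame"][y0:y1,x0:x1,::-1],None,fx=k,fy=k,interpolation=cv2.INTER_CUBIC)
cv2.imwrite("pics/c1.png",np.hstack([crop("side",175,235,255,325,5),crop("side",180,120,260,210,5)]))
cv2.imwrite("pics/c2.png",np.hstack([crop("top",270,220,350,280,5),crop("top",180,160,260,220,5)]))
E
```

```text
(no output)
```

View pics/c1.png

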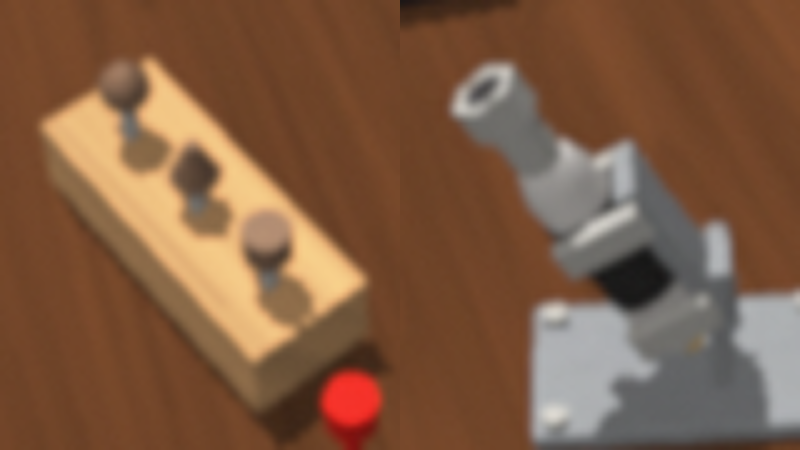

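View pics/c2.png

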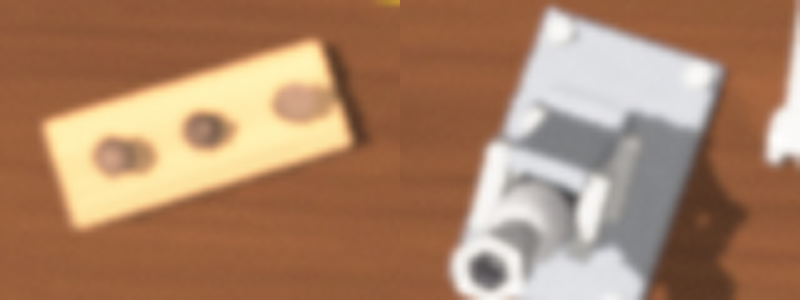

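```bash
cat > h.py <<'E'
import numpy as np,cv2
from scipy.spatial.transform import Rotation as R
def load(n,k=0):
    return dict(np.load(f"{n}{k}.npz"))
def cloud(s):
    h,w=s["z_map"].shape; f=h/2/np.tan(np.radians(s["fovy"]/2))
    v,u=np.mgrid[:h,:w]; z=s["z_map"]
    P=np.stack([(u-s["cx"])/f*z,-(v-s["cy"])/f*z,-z],-1)
    E=s["extrinsics"]; return P@E[:3,:3].T+E[:3,3]
def ray(s,u,v):
    h=384; f=h/2/np.tan(np.radians(s["fovy"]/2)); E=s["extrinsics"]
    d=E[:3,:3]@np.array([(u-s["cx"])/f,-(v-s["cy"])/f,-1]); return E[:3,3],d
def onplane(s,u,v,z):
    o,d=ray(s,u,v); return o+d*(z-o[2])/d[2]
def proj(s,P):
    E=s["extrinsics"]; f=192/np.tan(np.radians(s["fovy"]/2))
    p=(np.atleast_2d(P)-E[:3,3])@E[:3,:3]; return np.c_[s["cx"]-f*p[:,0]/p[:,2],s["cy"]+f*p[:,1]/p[:,2]]
def tri(s1,p1,s2,p2):
    o1,d1=ray(s1,*p1);o2,d2=ray(s2,*p2)
    A=np.c_[d1,-d2];t=np.linalg.lstsq(A,o2-o1,rcond=None)[0]
    a=o1+t[0]*d1;b=o2+t[1]*d2;return (a+b)/2,np.linalg.norm(a-b)
E
python3 - <<'E'
from h import *
a,b=load("side"),load("top")
for nm,p,q in [("flat top",(228.2,280.6),(329.4,240.2)),("ball",(199.6,252),(292,251)),("red",(246,315),(358,239)),("mouth",(180+485/5-97,120+92/5),(0,0))]:
    if nm!="mouth":
        print(nm,tri(a,p,b,q), "on z:",onplane(a,*p,.074),onplane(b,*q,.074))
for n,s in(("side",a),("top",b)):
    C=cloud(s); 
    m=(C[...,2]>-.03)&(C[...,2]<.3)
    print(n,"bench median z",np.median(C[...,2][(abs(C[...,2])<.02)]), np.percentile(C[...,2][(abs(C[...,2])<.02)],[5,95]))
    # rack
    hsv=cv2.cvtColor(s["frame"],cv2.COLOR_RGB2HSV)
    mk=cv2.inRange(hsv,(10,60,170),(28,200,255)); 
    nn,lab,st,ce=cv2.connectedComponentsWithStats(mk)
    for i in range(1,nn):
        if st[i,4]>150:print("rack?",st[i],ce[i],np.median(C[lab==i],0))
    # flat-top patch by height
    rk=(C[...,2]>.069)&(C[...,2]<.085)
    nn,lab,st,ce=cv2.connectedComponentsWithStats(rk.astype(np.uint8))
    for i in range(1,nn):
        if 8<st[i,4]<2000:print(st[i],ce[i].round(1),C[lab==i].mean(0).round(4))
E
```

```text
flat top (array([ 0.49375334, -0.26451811,  0.07803322]), np.float64(0.0014069386825960068)) on z: [ 0.4951669  -0.26169984  0.074     ] [ 0.4934808  -0.26507738  0.074     ]
ball (array([ 0.45907244, -0.16440011,  0.07047177]), np.float64(0.00042526109842719534)) on z: [ 0.45885643 -0.16733841  0.074     ] [ 0.45858098 -0.16413029  0.074     ]
red (array([ 0.50329052, -0.34498872,  0.06636318]), np.float64(0.0027785638086584514)) on z: [ 0.50327611 -0.34937338  0.074     ] [ 0.50103195 -0.34315085  0.074     ]
side bench median z -0.0009369911130286956 [-0.00387658  0.00631509]
rack? [ 183  247   65   60 1320] [215.18484848 277.02424242] [ 0.47716935 -0.22084234  0.03917544]
[ 18   0  70  11 238] [52.3  4.4] [0.152  1.7401 0.0771]
[94  0 11  4 21] [98.5  0.6] [0.3858 1.7359 0.073 ]
[396   0 116  58 454] [456.7  28.6] [1.9213 0.7308 0.0771]
[95 27  6  5 20] [97.8 28.9] [0.3505 1.2878 0.0779]
[221  77  32  11 127] [236.5  83.1] [0.7852 0.554  0.0772]
[163  78   6   4  18] [165.6  79.2] [0.549  0.6851 0.0726]
[218 169  29  16 156] [234.5 179. ] [0.6082 0.0401 0.0768]
[ 19 225  13  23 1
[... 365 characters left out ...]
 8 124] [470.6 379.5] [ 0.8189 -0.5976  0.0758]
top bench median z 0.0007471190243534265 [-0.00379474  0.00584262]
rack? [ 278  227   62   40 1387] [308.36049027 246.37130497] [ 0.47641321 -0.21007862  0.04065   ]
[ 25 106  30  32 105] [ 44.5 127.6] [0.7716 0.5591 0.0764]
[443 123  25  23 264] [453.9 134.8] [ 0.8148 -0.6148  0.0764]
[316 150  17  11  35] [322.5 156.8] [ 0.7281 -0.2398  0.0777]
[204 180   6   7  15] [206.3 182.5] [0.6355 0.0828 0.0776]
[222 183   7  15  49] [224.9 190.4] [0.6161 0.0296 0.0764]
[325 236   8   8  51] [328.4 239.5] [ 0.4952 -0.2622  0.0751]
[308 243   6   6  24] [310.6 245.4] [ 0.4764 -0.2141  0.075 ]
[288 247   9   8  53] [292.3 250.4] [ 0.4599 -0.1647  0.0774]
```

```bash
python3 - <<'E'
from h import *
a,b=load("side"),load("top")
def crop(s,x0,y0,x1,y1,k): return cv2.resize(s["frame"][y0:y1,x0:x1,::-1],None,fx=k,fy=k,interpolation=cv2.INTER_CUBIC)
cv2.imwrite("pics/c3.png",np.hstack([crop(a,182,125,222,165,10),crop(b,180,190,220,230,10)]))
cv2.imwrite("pics/c4.png",np.hstack([crop(a,195,170,280,215,4.5),crop(b,185,155,255,235,4.5)[:202]]))
for s in(a,b):
    C=cloud(s); m=(C[...,2]>.185)&(C[...,2]<.22)&(C[...,0]>.4)&(C[...,0]<.8)&(abs(C[...,1])<.3)
    nn,lab,st,ce=cv2.connectedComponentsWithStats(m.astype(np.uint8))
    for i in range(1,nn):
        if st[i,4]>10:print(st[i],ce[i],C[lab==i].mean(0),C[lab==i].min(0),C[lab==i].max(0))
E
```

```text
[191 134  16  13 159] [198.8427673  140.17610063] [0.531874   0.07747213 0.19543507] [0.51226212 0.06263849 0.18507976] [0.55043909 0.10223106 0.20711925]
[191 204  16  17 175] [198.44571429 212.28571429] [0.53178424 0.08106563 0.19786714] [0.51285605 0.06355757 0.18541629] [0.5536472  0.09975259 0.21079227]
```

View pics/c3.png

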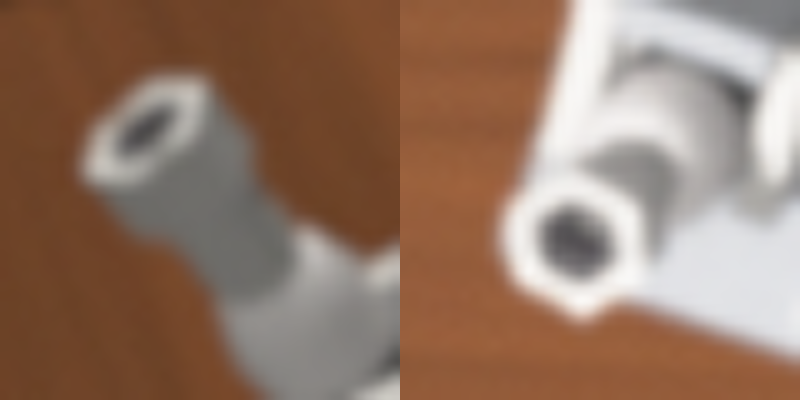

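View pics/c4.png

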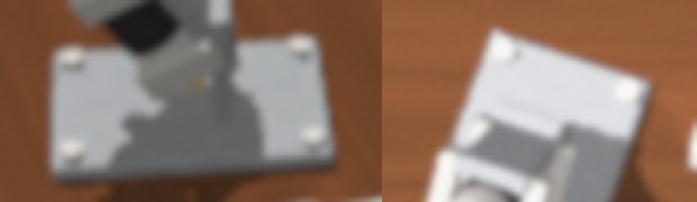

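```bash
python3 - <<'E'
from h import *
a,b=load("side"),load("top")
f=lambda x,y,x0,y0,k:((x+.5)/k-.5+x0,(y+.5)/k-.5+y0)
# plate corners on z~.01
for z in(.008,.012):
    S=[onplane(a,*f(x,y,195,170,4.5),z) for x,y in[(52,60),(314,38),(333,158),(55,175)]]
    T=[onplane(b,*f(x,y,185,155,4.5),z) for x,y in[(110,30),(268,82)]]
    print(z,"side",np.round(S,4).tolist()); print("top",np.round(T,4).tolist())
    for P in (S[:2],S[3:1:-1],[S[0],S[3]],[S[1],S[2]],T):
        d=P[1]-P[0]; print(np.degrees(np.arctan2(d[1],d[0])),np.linalg.norm(d))
p=f(147,131,182,125,10);q=f(177,241,180,190,10)
print(p,q,tri(a,p,b,q),onplane(a,*p,.2),onplane(b,*q,.2))
for n,s,(x0,y0) in (("s",a,(182,125)),("t",b,(180,190))):
    g=cv2.cvtColor(s["frame"],cv2.COLOR_RGB2GRAY)[y0:y0+30,x0:x0+40]
    print(n);print("\n".join(" ".join("%3d"%v for v in r[5:30]) for r in g[5:(32 if n=='s' else 36)]))
    hs=cv2.cvtColor(s["frame"],cv2.COLOR_RGB2HSV)[y0:y0+40,x0:x0+40,1]
E
```

```text
0.008 side [[0.5493, 0.1301, 0.008], [0.7151, 0.092, 0.008], [0.6847, -0.0171, 0.008], [0.5231, 0.0272, 0.008]]
top [[0.7164, 0.0887, 0.008], [0.6866, -0.0181, 0.008]]
-12.940563280298823 0.17012391414701153
-15.330611213079438 0.16757024725971686
-104.26012681767664 0.10616698146587701
-105.54423487384646 0.1132437651722689
-105.54984036798193 0.11084442814828081
0.012 side [[0.5483, 0.1255, 0.012], [0.7133, 0.0876, 0.012], [0.6831, -0.021, 0.012], [0.5223, 0.0231, 0.012]]
top [[0.7153, 0.0882, 0.012], [0.6856, -0.0183, 0.012]]
-12.940563280298896 0.1692272753050052
-15.330611213079425 0.1666870675303356
-104.26012681767664 0.1056074279204619
-105.5442348738464 0.11264691340702687
-105.54984036798193 0.11050204964871561
(196.25, 137.65) (197.25, 213.65) (array([0.52756833, 0.08344026, 0.20019798]), np.float64(0.0005621476447179694)) [0.52733408 0.08369884 0.2       ] [0.52788128 0.083449   0.2       ]
s
 82  81  79  78  78  79  81  80  79  78  78  75  74  75  77  78  78  76  76  75  76  77  78  79  79
 81  81  80  78  78  79  80  79  78  80  82  83  83  83  84  83  79  76  75  74  7
[... 4119 characters left out ...]

108 108 108 111 136 191 232 235 198 134  94  84  85 100 118 145 199 236 232 188 156 175 203 216 220
107 107 107 111 135 184 229 235 204 139 101  89  85  84  95 128 186 230 230 194 165 185 214 223 225
106 105 106 111 127 170 222 237 220 158 113 105  99  94  99 128 181 228 233 206 183 201 220 225 225
104 104 105 107 116 151 210 241 237 196 150 126 114 112 126 159 207 237 240 222 207 219 224 226 225
105 105 105 106 110 135 191 235 241 230 204 175 151 146 172 211 236 246 244 231 223 224 226 226 225
105 105 107 107 107 119 155 198 224 231 230 224 213 211 224 235 240 241 238 230 225 225 226 226 226
106 108 105 108 108 111 122 146 173 199 221 233 240 243 239 232 221 211 211 214 216 221 224 224 225
```

```bash
python3 - <<'E'
from h import *
a,b=load("side"),load("top")
M=np.array([.5275,.0836,.2]); 
out=[]
for yaw in(-15.3,):
  y=np.radians(yaw); Rg=R.from_euler("ZY",[yaw,-30],degrees=True).as_matrix(); print(Rg[:,2])
  for s,(x0,y0) in ((a,(184,127)),(b,(182,195))):
    k=16;n=25
    im=cv2.resize(s["frame"][y0:y0+n,x0:x0+n,::-1],None,fx=k,fy=k,interpolation=cv2.INTER_CUBIC)
    def px(P): return ((proj(s,P)-[x0,y0]+.5)*k-.5)
    for d in(0,-.02,-.05,): 
        p=px(M+Rg[:,2]*d)[0]; cv2.circle(im,tuple(int(v) for v in p),3,(0,0,255),-1)
    # rays to plane: radial profile
    g=cv2.cvtColor(s["frame"],cv2.COLOR_RGB2GRAY).astype(np.float32)
    for ang in range(0,360,30):
        p=px(M+Rg@np.array([np.cos(np.radians(ang)),np.sin(np.radians(ang)),0])*.0175)[0]
        cv2.circle(im,tuple(int(v) for v in p),2,(0,255,0) if ang else (255,0,0),-1)
    out.append(im)
cv2.imwrite("pics/c5.png",np.hstack(out))
E
```

```text
[-0.48227871  0.13193652  0.8660254 ]
```

View pics/c5.png

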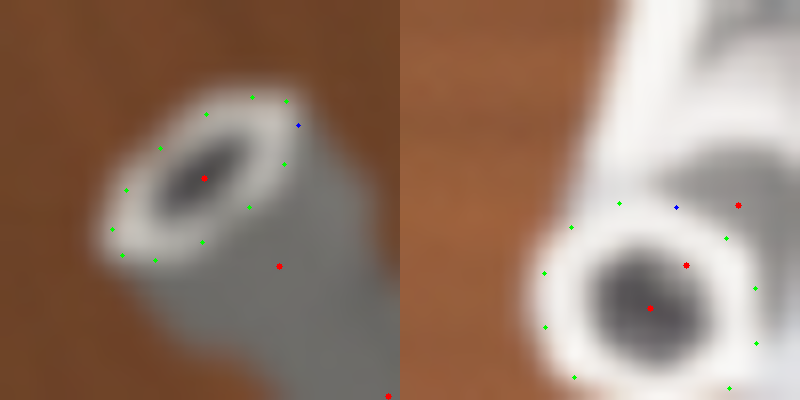

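```bash
python3 - <<'E'
from h import *
a,b=load("side"),load("top")
M=np.array([.5275,.0836,.2]); Rg=R.from_euler("ZY",[-15.3,-30],degrees=True).as_matrix()
out=[]
for s,(x0,y0,k) in ((a,(185,125,6)),(b,(185,165,6))):
    im=cv2.resize(s["frame"][y0:y0+66,x0:x0+66,::-1],None,fx=k,fy=k,interpolation=cv2.INTER_CUBIC)
    for d in np.arange(0,.17,.03):
        p=(proj(s,M-Rg[:,2]*d)[0]-[x0,y0]+.5)*k; cv2.circle(im,tuple(int(v) for v in p),2,(0,0,255),-1)
    out.append(im)
    g=cv2.cvtColor(s["frame"],cv2.COLOR_RGB2GRAY).astype(np.float32)
    r=np.arange(.010,.024,.0002)
    res=[]
    for ang in range(0,360,10):
        u=Rg@np.array([np.cos(np.radians(ang)),np.sin(np.radians(ang)),0])
        p=proj(s,M+u*r[:,None]).astype(np.float32)
        v=cv2.remap(g,p[:,:1],p[:,1:],cv2.INTER_CUBIC)[:,0]
        i=np.argmin(np.gradient(v)); res.append((ang,round(r[i]*1000,1),round(float(np.gradient(v)[i]),1)))
    print(res)
cv2.imwrite("pics/c6.png",np.hstack(out))
E
```

```text
[(0, np.float64(16.6), -3.6), (10, np.float64(17.2), -4.6), (20, np.float64(17.8), -4.4), (30, np.float64(16.6), -4.0), (40, np.float64(19.2), -3.5), (50, np.float64(19.2), -3.7), (60, np.float64(19.6), -3.6), (70, np.float64(20.2), -3.3), (80, np.float64(21.8), -3.0), (90, np.float64(20.4), -2.1), (100, np.float64(23.0), -1.8), (110, np.float64(22.6), -1.8), (120, np.float64(21.4), -1.5), (130, np.float64(21.4), -1.6), (140, np.float64(22.2), -2.4), (150, np.float64(22.6), -3.0), (160, np.float64(20.6), -3.4), (170, np.float64(19.6), -3.5), (180, np.float64(19.2), -4.8), (190, np.float64(19.2), -4.4), (200, np.float64(16.8), -4.5), (210, np.float64(18.2), -4.3), (220, np.float64(18.4), -4.0), (230, np.float64(18.0), -3.7), (240, np.float64(18.2), -3.0), (250, np.float64(18.6), -2.4), (260, np.float64(20.2), -2.0), (270, np.float64(18.8), -1.2), (280, np.float64(18.6), -0.9), (290, np.float64(17.0), -0.7), (300, np.float64(22.2), -1.3), (310, np.float64(21.8), -1.5), (320, np.float64(18.4), -2.2), (330, np.float64(19.8), -2.1), (340, np.float64(18.2), -2.4), (350, np.float64(16.6), -
[... 411 characters left out ...]
at64(18.0), -5.3), (140, np.float64(19.6), -5.7), (150, np.float64(19.2), -5.0), (160, np.float64(17.8), -5.4), (170, np.float64(18.0), -5.0), (180, np.float64(17.4), -5.7), (190, np.float64(19.4), -5.8), (200, np.float64(19.2), -5.8), (210, np.float64(19.4), -6.2), (220, np.float64(17.8), -6.4), (230, np.float64(17.8), -4.9), (240, np.float64(17.8), -3.7), (250, np.float64(21.6), -1.8), (260, np.float64(17.2), -0.9), (270, np.float64(17.8), -1.5), (280, np.float64(17.4), -3.0), (290, np.float64(17.6), -3.9), (300, np.float64(18.0), -4.5), (310, np.float64(19.0), -4.8), (320, np.float64(18.6), -4.9), (330, np.float64(19.0), -4.6), (340, np.float64(17.6), -3.9), (350, np.float64(17.8), -4.5)]
```

View pics/c6.png

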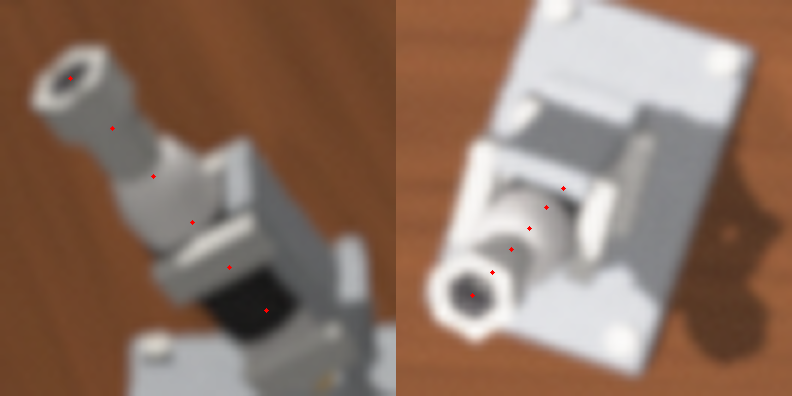

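The candidates in the side view are:
- **Ball stone:** (200,252)
- **Cone stone:** (214,269)
- **Flat stone:** (228,282)
- **Red look-alike:** (246,316)
- **Yellow look-alikes:** (270,272) and (272,298)

The crop shows a brown cylinder with a flat top at (228,282), so that is the one to take. It sits at (0.4945, -0.2627), with its top at z≈0.074, and the spacing to the other stones is 52 mm as given. The mouth is at (0.5275, 0.0836, 0.200), the triangulated height agrees, and the yaw is about -15.3°.

```bash
cat >> h.py <<'E'
M=np.array([.5275,.0836,.2]); Rg=R.from_euler("ZY",[-15.3,-30],degrees=True)
def rel(pos,Rt,o=None):
    from workcell import status
    o=o or status.get_obs()
    Rc=R.from_quat(o["tcp_rot"])
    d=Rc.inv().apply(np.array(pos)-o["tcp_pos"]); w=(Rc.inv()*Rt).as_rotvec(degrees=True)/5
    print("t",o["clock"],"shift",d.round(4).tolist(),"turn",w.round(3).tolist())
    return d,w
def log():
    from workcell import status
    o=status.get_obs(); print({k:np.round(v,4).tolist() for k,v in o.items() if k not in("dq","effort")})
    open("log.txt","a").write(repr((o["joint_pos"].tolist(),o["tcp_pos"].tolist(),o["tcp_rot"].tolist()))+"\n"); return o
def down(yaw_y): # tool z down, tool y at given world angle (deg)
    y=np.radians(yaw_y); Y=np.array([np.cos(y),np.sin(y),0]); Z=np.array([0,0,-1.]); return R.from_matrix(np.c_[np.cross(Y,Z),Y,Z])
E
python3 -c "
from h import *
log(); rel([.4945,-.2627,.14],down(20.1))"
```

```text
{'clock': 0.1, 'joint_pos': [-1.2993, 0.3794, 1.7347, -0.0, 1.0285, -0.0333], 'tcp_pos': [0.21, -0.6674, 0.2133], 'tcp_rot': [0.9884, 0.1518, -0.0001, -0.0005], 'wrist_force': [0.1771, 0.0771, 0.4724], 'wrist_torque': [-0.0083, 0.0196, -0.0024], 'opening': 0.0911}
t 0.1 shift [0.3929, -0.3005, 0.0737] turn [-0.009, -0.01, -18.527]
```

Request:
{"method": "step_arm", "body": {
  "targets": [
    [[0.393, -0.3005, 0.06], [0, 0, -18.5], 0],
    [[0.393, -0.3005, 0.06], [0, 0, -18.5], 0],
    [[0.393, -0.3005, 0.06], [0, 0, -18.5], 0],
    [[0.393, -0.3005, 0.06], [0, 0, -18.5], 0],
    [[0.393, -0.3005, 0.06], [0, 0, -18.5], 0],
    [[0.393, -0.3005, 0.06], [0, 0, -18.5], 0],
    [[0.393, -0.3005, 0.06], [0, 0, -18.5], 0],
    [[0.393, -0.3005, 0.06], [0, 0, -18.5], 0]
  ]
}}

```text
clock: 0.77
tcp_pos: [0.4011, -0.3952, 0.1735]
tcp_rot: [0.793, 0.609, 0.0, -0.0]
wrist_force: [0.6, -0.5, 0.1]
opening: 0.0912
```

```bash
python3 -c "
from h import *
log(); rel([.4945,-.2627,.14],down(20.1))"
```

```text
{'clock': 0.7667, 'joint_pos': [-0.8195, 0.2204, 2.0335, 0.0, 0.8878, -0.5594], 'tcp_pos': [0.4011, -0.3952, 0.1735], 'tcp_rot': [0.7928, 0.6094, 0.0, -0.0001], 'wrist_force': [0.5596, -0.521, 0.079], 'wrist_torque': [-0.0468, -0.1148, -0.0003], 'opening': 0.0912}
t 0.7667 shift [0.1521, 0.0562, 0.0335] turn [-0.001, -0.002, -7.0]
```

Request:
{"method": "step_arm", "body": {
  "targets": [
    [[0.152, 0.056, 0.033], [0, 0, -7], 0],
    [[0.152, 0.056, 0.033], [0, 0, -7], 0],
    [[0.152, 0.056, 0.033], [0, 0, -7], 0],
    [[0.152, 0.056, 0.033], [0, 0, -7], 0],
    [[0.152, 0.056, 0.033], [0, 0, -7], 0],
    [[0.152, 0.056, 0.033], [0, 0, -7], 0],
    [[0.152, 0.056, 0.033], [0, 0, -7], 0],
    [[0.152, 0.056, 0.033], [0, 0, -7], 0]
  ]
}}

```text
clock: 1.43
tcp_pos: [0.4941, -0.2659, 0.1409]
tcp_rot: [0.577, 0.817, -0.0, 0.0]
wrist_force: [-0.1, -0.2, -0.4]
opening: 0.0912
```

```bash
python3 -c "
from h import *
log(); rel([.4945,-.2627,.14],down(20.1)); rel([.4945,-.2627,.047],down(20.1))
import numpy as np
from workcell import cams
for n in ('side','top'):
    s=cams.snapshot(n); np.savez(n+'1.npz',**s)
a,b=load('side',1),load('top',1)
P=proj(a,[.4945,-.2627,.07])[0];print(P,proj(b,[.4945,-.2627,.07]))
def crop(s,x0,y0,x1,y1,k): return cv2.resize(s['frame'][y0:y1,x0:x1,::-1],None,fx=k,fy=k,interpolation=cv2.INTER_CUBIC)
cv2.imwrite('pics/d1.png',np.hstack([crop(a,165,215,295,345,3),crop(b,265,180,395,310,3)]))
"
```

```text
{'clock': 1.4333, 'joint_pos': [-0.5352, 0.2659, 2.0499, -0.0001, 0.8257, -0.8753], 'tcp_pos': [0.4941, -0.2659, 0.1409], 'tcp_rot': [0.5772, 0.8166, -0.0, 0.0001], 'wrist_force': [-0.0721, -0.1836, -0.3735], 'wrist_torque': [-0.0436, -0.1593, 0.0441], 'opening': 0.0912}
t 1.4333 shift [0.0029, 0.0014, 0.0009] turn [0.001, 0.002, -0.122]
t 1.4333 shift [0.0029, 0.0014, 0.0939] turn [0.001, 0.002, -0.122]
[228.12402207 282.21931409] [[328.31132621 239.92524128]]
```

View pics/d1.png

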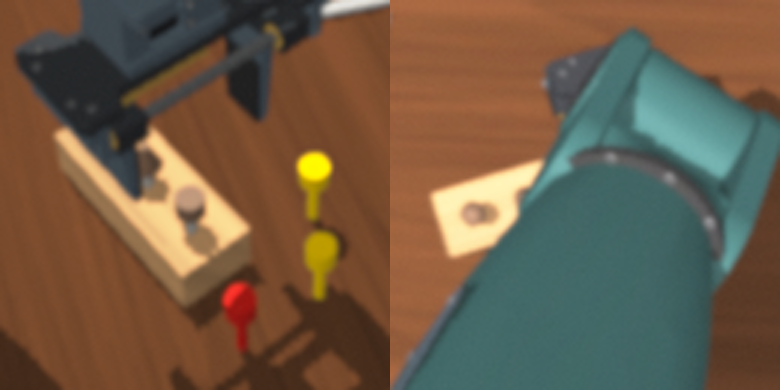

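Side crop: the fingers straddle the flat stone at about (190,205) across the rack, clear of the other stones. I'll descend.

Request:
{"method": "step_arm", "body": {
  "targets": [
    [[0.003, 0.0014, 0.03], [0, 0, -0.1], 0],
    [[0.003, 0.0014, 0.06], [0, 0, -0.1], 0],
    [[0.003, 0.0014, 0.085], [0, 0, -0.1], 0],
    [[0.003, 0.0014, 0.094], [0, 0, -0.1], 0],
    [[0.003, 0.0014, 0.094], [0, 0, -0.1], 0]
  ]
}}

```text
clock: 1.95
tcp_pos: [0.4933, -0.2619, 0.0451]
tcp_rot: [0.573, 0.82, -0.0, -0.002]
wrist_force: [-0.8, 0.5, -0.3]
opening: 0.0914
```

```bash
python3 -c "
from h import *
log(); rel([.4945,-.2627,.047],down(20.1))"
```

```text
{'clock': 1.95, 'joint_pos': [-0.5297, 0.4246, 2.0679, 0.0, 0.6525, -0.8811], 'tcp_pos': [0.4933, -0.2619, 0.0451], 'tcp_rot': [0.5726, 0.8198, -0.0001, -0.0017], 'wrist_force': [-0.795, 0.5186, -0.3388], 'wrist_torque': [0.0114, -0.1085, -0.018], 'opening': 0.0914}
t 1.95 shift [-0.0012, 0.0008, -0.0019] turn [-0.025, -0.03, 0.007]
```

Now I'll close, with a small lift correction included.

Request:
{"method": "step_arm", "body": {
  "targets": [
    [[0, 0.001, -0.001], [0, 0, 0], 0.5],
    [[0, 0.001, -0.001], [0, 0, 0], 0.7],
    [[0, 0.001, -0.001], [0, 0, 0], 0.9],
    [[0, 0.001, -0.001], [0, 0, 0], 0.9],
    [[0, 0.001, -0.001], [0, 0, 0], 0.9],
    [[0, 0.001, -0.001], [0, 0, 0], 0.9]
  ],
  "grip_force": 30
}}

```text
clock: 2.45
tcp_pos: [0.496, -0.2617, 0.0483]
tcp_rot: [0.572, 0.82, 0.0, 0.0]
wrist_force: [-0.3, -0.4, -0.2]
opening: 0.054
```

```bash
python3 -c "
from h import *
log(); rel([.4945,-.2627,.047],down(20.1))"
```

```text
{'clock': 2.45, 'joint_pos': [-0.527, 0.4201, 2.0657, 0.0, 0.6549, -0.8806], 'tcp_pos': [0.496, -0.2617, 0.0483], 'tcp_rot': [0.5717, 0.8204, 0.0, 0.0004], 'wrist_force': [-0.2945, -0.3604, -0.2337], 'wrist_torque': [-0.0304, -0.1214, 0.0382], 'opening': 0.054}
t 2.45 shift [-0.0005, -0.0017, 0.0013] turn [0.006, 0.007, 0.032]
```

Request:
{"method": "step_arm", "body": {
  "targets": [
    [[0, -0.0015, 0.001], [0, 0, 0], 0.9],
    [[0, -0.0015, 0.001], [0, 0, 0], 0.9],
    [[0, -0.0015, 0.001], [0, 0, 0], 0.9],
    [[0, -0.0015, 0.001], [0, 0, 0], 0.9],
    [[0, -0.0015, 0.001], [0, 0, 0], 0.9],
    [[0, -0.0015, 0.001], [0, 0, 0], 0.9]
  ],
  "grip_force": 30
}}

```text
clock: 2.95
tcp_pos: [0.4943, -0.2621, 0.0468]
tcp_rot: [0.572, 0.82, -0.0, -0.0]
wrist_force: [0.0, 0.3, 0.2]
opening: 0.021
```

```bash
python3 -c "
from h import *
log()"
```

```text
{'clock': 2.95, 'joint_pos': [-0.5291, 0.4217, 2.0678, 0.0, 0.6522, -0.8827], 'tcp_pos': [0.4943, -0.2621, 0.0468], 'tcp_rot': [0.5717, 0.8205, -0.0, -0.0], 'wrist_force': [0.0077, 0.3452, 0.1575], 'wrist_torque': [-0.0031, -0.1021, -0.0203], 'opening': 0.021}
```

Request:
{"method": "step_arm", "body": {
  "targets": [
    [[0, 0, 0], [0, 0, 0], 0.9],
    [[0, 0, -0.015], [0, 0, 0], 0.9],
    [[0, 0, -0.035], [0, 0, 0], 0.9],
    [[0, 0, -0.06], [0, 0, 0], 0.9],
    [[0, 0, -0.1], [0, 0, 0], 0.9],
    [[0, 0, -0.14], [0, 0, 0], 0.9],
    [[0, 0, -0.17], [0, 0, 0], 0.9],
    [[0, 0, -0.17], [0, 0, 0], 0.9]
  ]
}}

```text
clock: 3.62
tcp_pos: [0.4969, -0.2635, 0.2231]
tcp_rot: [0.572, 0.82, 0.0, 0.004]
wrist_force: [0.8, -0.9, 0.1]
opening: 0.0214
```

```bash
python3 -c "
from h import *
log()
from workcell import cams
for n in ('side','top'):
    s=cams.snapshot(n); np.savez(n+'2.npz',**s)
cv2.imwrite('pics/e1.png',cv2.resize(load('side',2)['frame'][150:350,130:330,::-1],None,fx=3,fy=3))
# kin fit: r=a+L1 sin q2+L2 sin(q2+q3)+d sin(sum)
L=[eval(l) for l in open('log.txt')]
from scipy.optimize import least_squares
Q=np.array([l[0] for l in L]);P=np.array([l[1] for l in L])
r=np.hypot(P[:,0],P[:,1])
print(np.degrees(np.arctan2(P[:,1],P[:,0])-Q[:,0]).round(2), (Q[:,1]+Q[:,2]+Q[:,4]).round(3))
# tool down: unknown a,L1,L2,h-d (+elbow offset e)
A=[];y=[]
for q,ri,z in zip(Q,r,P[:,2]):
    s=q[1]+q[2]
    A+= [[1,np.sin(q[1]),np.sin(s),np.cos(s),0],[0,np.cos(q[1]),np.cos(s),-np.sin(s),1]]; y+=[ri,z]
x,res,rk,sv=np.linalg.lstsq(np.array(A),np.array(y),rcond=None); print(x,res,sv, np.abs(np.array(A)@x-y).max())
x,res,rk,sv=np.linalg.lstsq(np.array(A)[:,[0,1,2,4]],np.array(y),rcond=None); print(x,res,sv, np.abs(np.array(A)[:,[0,1,2,4]]@x-y).max())
"
```

```text
{'clock': 3.6167, 'joint_pos': [-0.5291, 0.1483, 2.0138, 0.0, 0.971, -0.8827], 'tcp_pos': [0.4969, -0.2635, 0.2231], 'tcp_rot': [0.5717, 0.8205, 0.0004, 0.0042], 'wrist_force': [0.781, -0.8528, 0.0536], 'wrist_torque': [-0.0049, -0.1991, -0.0185], 'opening': 0.0214}
[1.91 2.37 2.38 2.39 2.38 2.39 2.38] [3.143 3.142 3.141 3.145 3.141 3.142 3.133]
[0.0019246  0.54407905 0.60428442 0.04053242 0.05531183] [3.01458557e-06] [4.5709089  3.73118502 0.28018634 0.27974693 0.16818873] 0.0010286446269535121
[-0.00784555  0.50635112  0.59615934  0.05626855] [0.00015995] [4.10680063 3.31956996 0.27975397 0.19073956] 0.009636631450540167
```

View pics/e1.png

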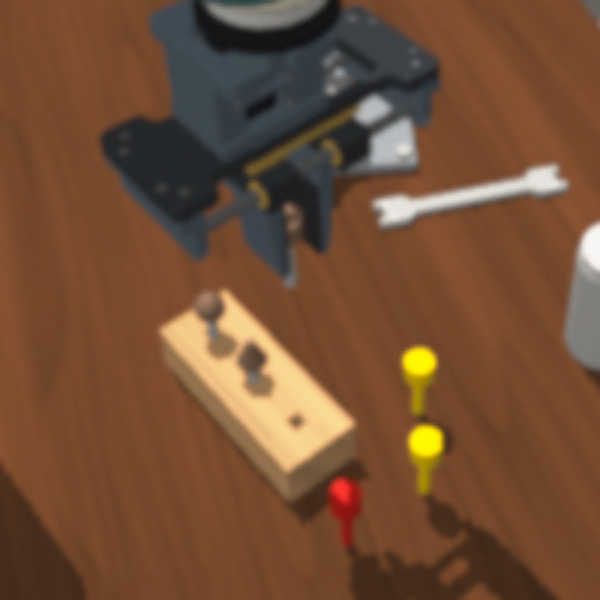

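```bash
cat >> h.py <<'E'
def tilted(frac,yaw_y):
    zt=-Rg.as_matrix()[:,2]; ax=np.cross([0,0,-1],zt); ax/=np.linalg.norm(ax)
    return R.from_rotvec(ax*np.radians(30)*frac)*down(yaw_y)
E
python3 -c "
from h import *
rel([.48,.08,.32],tilted(.5,57))"
```

```text
t 3.7167 shift [0.326, 0.1049, -0.1027] turn [-1.787, -2.442, -7.305]
```

Request:
{"method": "step_arm", "body": {
  "targets": [
    [[0.326, 0.105, -0.103], [-1.8, -2.4, -7.3], 0.9],
    [[0.326, 0.105, -0.103], [-1.8, -2.4, -7.3], 0.9],
    [[0.326, 0.105, -0.103], [-1.8, -2.4, -7.3], 0.9],
    [[0.326, 0.105, -0.103], [-1.8, -2.4, -7.3], 0.9],
    [[0.326, 0.105, -0.103], [-1.8, -2.4, -7.3], 0.9],
    [[0.326, 0.105, -0.103], [-1.8, -2.4, -7.3], 0.9],
    [[0.326, 0.105, -0.103], [-1.8, -2.4, -7.3], 0.9],
    [[0.326, 0.105, -0.103], [-1.8, -2.4, -7.3], 0.9]
  ]
}}

```text
clock: 4.38
tcp_pos: [0.4794, 0.0584, 0.3117]
tcp_rot: [0.282, 0.951, 0.004, 0.127]
wrist_force: [0.7, 0.0, -0.7]
opening: 0.0212
```

```bash
python3 -c "
from h import *
log();rel([.48,.08,.32],tilted(.5,57))"
```

```text
{'clock': 4.3833, 'joint_pos': [0.1255, -0.2087, 2.2016, -0.1193, 0.914, -0.807], 'tcp_pos': [0.4794, 0.0584, 0.3117], 'tcp_rot': [0.2819, 0.9509, 0.0041, 0.1275], 'wrist_force': [0.6897, 0.0499, -0.6879], 'wrist_torque': [0.0723, -0.0069, 0.0359], 'opening': 0.0212}
t 4.3833 shift [0.0091, 0.0191, -0.0092] turn [0.009, -0.075, -0.01]
```

```bash
cat > kin.py <<'E'
from h import *
from scipy.optimize import least_squares
def fk(x,q):
    a,b,h,L1,e,L2,d,b2=x
    R1=R.from_euler("z",q[0]);Rs=R1*R.from_euler("y",q[1]+q[2]);Rw=Rs*R.from_euler("ZY",q[3:5])
    p=R1.apply([a,b,h])+(R1*R.from_euler("y",q[1])).apply([0,0,L1])+Rs.apply([e,0,L2])+Rw.apply([0,b2,d])
    return p,Rw*R.from_euler("z",q[5]+np.pi/2)
def data():
    L=[eval(l) for l in open('log.txt')]; return [(np.array(l[0]),np.array(l[1]),R.from_quat(l[2])) for l in L]
def fit():
    D=data()
    f=lambda x:np.concatenate([np.r_[fk(x,q)[0]-p] for q,p,_ in D]+[(x-x0)*1e-4])
    x0=np.array([0,.0233,.35,.544,.04,.604,.3,0])
    r=least_squares(f,x0); 
    print("x",r.x.round(4).tolist(),"err",np.abs(r.fun[:-8]).max(),"rot err deg",np.degrees([(fk(r.x,q)[1].inv()*Rt).magnitude() for q,p,Rt in D]).round(2))
    return r.x
lo=np.array([-2.77,-.74,0,-1.06,.31,-3.08]);hi=np.array([2.77,2.19,2.66,4.2,2.87,3.08])
def ik(x,p,Rt,q0):
    f=lambda q:np.r_[(fk(x,q)[0]-p)*10,(fk(x,q)[1].inv()*Rt).as_rotvec()]
    r=least_squares(f,np.clip(q0,lo+1e-3,hi-1e-3),bounds=(lo,hi)); return r.x,np.abs(r.fun).max()
E
python3 -c "
from kin import *
x=fit()
q0=data()[-1][0]
gz=Rg.as_matrix()[:,2]
for t in (.065,.005,-.027,-.015):
  for yy in (0,30,57,90,120):
    for q4 in (0,3.2):
      q,e=ik(x,M+gz*t,tilted(1,yy),np.r_[q0[:3],q4,.5,q0[5]-q4])
      print(t,yy,q.round(3).tolist(),round(e,4))
"
```

```text
x [-0.0, 0.0233, 0.3181, 0.5508, 0.0414, 0.6039, 0.2688, 0.0] err 2.5750937146518105e-09 rot err deg [0. 0. 0. 0. 0. 0. 0. 0.]
0.065 0 [0.275, -0.164, 2.329, -0.495, 0.574, 0.64] 0.0
0.065 0 [0.133, -0.175, 2.59, 3.148, 0.31, -3.08] 0.5309
0.065 30 [0.275, -0.164, 2.329, -0.495, 0.574, 0.116] 0.0
0.065 30 [0.275, -0.164, 2.329, -0.495, 0.574, 0.116] 0.0
0.065 57 [0.275, -0.164, 2.329, -0.495, 0.574, -0.355] 0.0
0.065 57 [0.275, -0.164, 2.329, -0.495, 0.574, -0.355] 0.0
0.065 90 [0.275, -0.164, 2.329, -0.495, 0.574, -0.931] 0.0
0.065 90 [0.275, -0.164, 2.329, -0.495, 0.574, -0.931] 0.0
0.065 120 [0.275, -0.164, 2.329, -0.495, 0.574, -1.455] 0.0
0.065 120 [0.275, -0.164, 2.329, -0.495, 0.574, -1.455] 0.0
0.005 0 [0.238, -0.021, 2.318, -0.595, 0.446, 0.727] 0.0
0.005 0 [0.111, -0.01, 2.525, 3.141, 0.31, -3.08] 0.4302
0.005 30 [0.238, -0.021, 2.318, -0.595, 0.446, 0.203] 0.0
0.005 30 [0.238, -0.021, 2.318, -0.595, 0.446, 0.203] 0.0
0.005 57 [0.238, -0.021, 2.318, -0.595, 0.446, -0.268] 0.0
0.005 57 [0.238, -0.021, 2.318, -0.595, 0.446, -0.268] 0.0
0.005 90 [0.238, -0.021, 2.318, -0.595, 
[... 663 characters left out ...]

-0.027 120 [0.219, 0.057, 2.306, -0.671, 0.385, -1.298] 0.0
-0.027 120 [0.219, 0.057, 2.306, -0.671, 0.385, -1.298] 0.0
-0.015 0 [0.226, 0.027, 2.311, -0.64, 0.407, 0.768] 0.0
-0.015 0 [0.104, 0.043, 2.502, 3.139, 0.31, -3.08] 0.3998
-0.015 30 [0.226, 0.027, 2.311, -0.64, 0.407, 0.245] 0.0
-0.015 30 [0.015, 0.035, 2.493, 2.531, 0.31, -3.08] 0.4732
-0.015 57 [0.226, 0.027, 2.311, -0.64, 0.407, -0.227] 0.0
-0.015 57 [0.226, 0.027, 2.311, -0.64, 0.407, -0.227] 0.0
-0.015 90 [0.226, 0.027, 2.311, -0.64, 0.407, -0.803] 0.0
-0.015 90 [0.226, 0.027, 2.311, -0.64, 0.407, -0.803] 0.0
-0.015 120 [0.226, 0.027, 2.311, -0.64, 0.407, -1.326] 0.0
-0.015 120 [0.226, 0.027, 2.311, -0.64, 0.407, -1.326] 0.0
```

```bash
python3 -c "
from h import *
gz=Rg.as_matrix()[:,2]
Rt=tilted(1,57); print('tool y in grinder frame',Rg.inv().apply(Rt.apply([0,1,0])).round(3))
rel(M+gz*.06,Rt)"
```

```text
tool y in grinder frame [ 0.304  0.953 -0.   ]
t 4.3833 shift [0.0166, 0.0333, 0.0604] turn [-0.905, -2.932, -0.014]
```

Request:
{"method": "step_arm", "body": {
  "targets": [
    [[0.0166, 0.0333, 0.03], [-0.9, -2.93, 0], 0.9],
    [[0.0166, 0.0333, 0.05], [-0.9, -2.93, 0], 0.9],
    [[0.0166, 0.0333, 0.06], [-0.9, -2.93, 0], 0.9],
    [[0.0166, 0.0333, 0.06], [-0.9, -2.93, 0], 0.9],
    [[0.0166, 0.0333, 0.06], [-0.9, -2.93, 0], 0.9],
    [[0.0166, 0.0333, 0.06], [-0.9, -2.93, 0], 0.9]
  ]
}}

```text
clock: 4.88
tcp_pos: [0.5005, 0.0897, 0.2539]
tcp_rot: [0.275, 0.926, 0.005, 0.259]
wrist_force: [0.0, -0.1, -0.4]
opening: 0.0211
```

```bash
python3 -c "
from h import *
log()
gz=Rg.as_matrix()[:,2]
Rt=tilted(1,57)
rel(M+gz*.06,Rt)
from workcell import cams
for n in ('side','top'):
    s=cams.snapshot(n); np.savez(n+'3.npz',**s)
from workcell import status
o=status.get_obs();Rc=R.from_quat(o['tcp_rot']);z=Rc.apply([0,0,1]);p=o['tcp_pos']
ims=[]
for n in ('side','top'):
    s=load(n,3)
    tip=p+z*.035; head=p-z*.027; u=proj(s,[tip,head,M]);print(n,u.round(1).tolist())
    x0,y0=(int(v)-25 for v in u[2])
    im=cv2.resize(s['frame'][y0:y0+50,x0:x0+50,::-1],None,fx=8,fy=8,interpolation=cv2.INTER_CUBIC)
    for q in u: cv2.circle(im,tuple(int(v) for v in (q-[x0,y0]+.5)*8),3,(0,0,255),-1)
    ims.append(im)
cv2.imwrite('pics/f1.png',np.hstack(ims))
"
```

```text
{'clock': 4.8833, 'joint_pos': [0.2659, -0.1524, 2.3246, -0.495, 0.5646, -0.3595], 'tcp_pos': [0.5005, 0.0897, 0.2539], 'tcp_rot': [0.2754, 0.9259, 0.0055, 0.2586], 'wrist_force': [0.0055, -0.075, -0.4452], 'wrist_torque': [0.0723, 0.2146, 0.0065], 'opening': 0.0211}
t 4.8833 shift [0.0033, 0.0003, 0.0005] turn [-0.006, -0.003, -0.023]
side [[191.4, 129.8], [175.6, 111.0], [196.3, 137.7]]
top [[195.0, 216.1], [187.2, 225.3], [197.2, 213.8]]
```

View pics/f1.png

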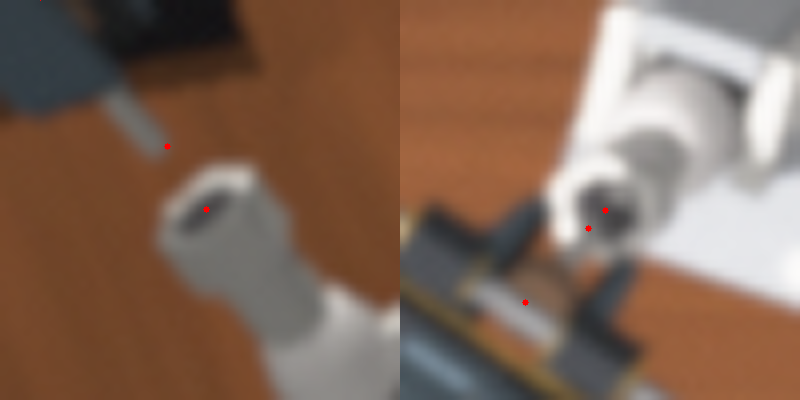

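```bash
python3 -c "
from h import *
ims=[]
for n,(x0,y0) in (('side',(180,118)),('top',(188,206))):
    s=load(n,3)
    im=cv2.resize(s['frame'][y0:y0+25,x0:x0+25,::-1],None,fx=16,fy=16,interpolation=cv2.INTER_LANCZOS4)
    im=cv2.convertScaleAbs(im,alpha=1.3,beta=10)
    ims.append(im)
cv2.imwrite('pics/f2.png',np.hstack(ims))
"
```

```text
(no output)
```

View pics/f2.png

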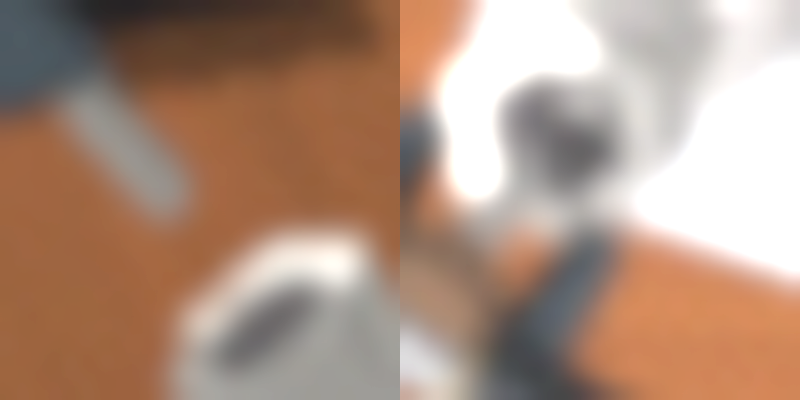

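```bash
python3 -c "
from h import *
from workcell import status
o=status.get_obs();Rc=R.from_quat(o['tcp_rot']);p=o['tcp_pos'];z=Rc.apply([0,0,1])
tip=p+z*.035
print(Rc.as_matrix().round(3))
for n in('side','top'):
    s=load(n,3);u0=proj(s,tip)[0];ax=proj(s,tip+.01*z)[0]-u0;ax/=np.linalg.norm(ax);nn=np.array([-ax[1],ax[0]])
    print(n,'axis',ax.round(2),'perp px/mm for tool x,y',[round(float((proj(s,tip+.001*Rc.apply(e))[0]-u0)@nn),3) for e in np.eye(3)[:2]])
    print('perp offset of pred tip from model M:',(u0-proj(s,M)[0])@nn)
    print('obs',(np.array([190.1,130.0])-[196.25,137.8])@nn if n=='side' else '')
o=Rc.inv().apply(M-tip);print('M from tip in tool',o)
"
```

```text
[[-0.713  0.507  0.484]
 [ 0.513  0.848 -0.132]
 [-0.477  0.154 -0.865]]
side axis [0.64 0.77] perp px/mm for tool x,y [0.315, -0.264]
perp offset of pred tip from model M: -1.277985359891301
obs -0.31798964840195687
top axis [ 0.65 -0.76] perp px/mm for tool x,y [0.041, -0.412]
perp offset of pred tip from model M: -0.1532561589408188
obs 
M from tip in tool [4.16042649e-03 3.15380024e-05 2.58401176e-02]
```

Side view: the shank tip is at (190,130) and the shank's axis extended runs almost through the hole centre at (196,138). The image calls for about 1–2 mm along tool x, where the model says 4. I'll use 2 mm, which is well inside the flare.

Request:
{"method": "step_arm", "body": {
  "targets": [
    [[0.002, 0, 0.008], [0, 0, 0], 0.9],
    [[0.002, 0, 0.016], [0, 0, 0], 0.9],
    [[0.002, 0, 0.022], [0, 0, 0], 0.9],
    [[0.002, 0, 0.028], [0, 0, 0], 0.9],
    [[0.002, 0, 0.032], [0, 0, 0], 0.9],
    [[0.002, 0, 0.036], [0, 0, 0], 0.9],
    [[0.002, 0, 0.036], [0, 0, 0], 0.9]
  ]
}}

```text
clock: 5.57
tcp_pos: [0.5162, 0.0861, 0.2205]
tcp_rot: [0.275, 0.926, 0.006, 0.259]
wrist_force: [-0.3, 0.7, -1.4]
opening: 0.0212
```

```bash
cat > chk.py <<'E'
from h import *
o=log(); Rc=R.from_quat(o['tcp_rot']); gz=Rg.as_matrix()[:,2]
print("force in tool",Rc.inv().apply(o['wrist_force']).round(2),"torque",Rc.inv().apply(o['wrist_torque']).round(3))
print("TCP in grinder frame mm",(Rg.inv().apply(o['tcp_pos']-M)*1000).round(1),"tip in grinder", (Rg.inv().apply(o['tcp_pos']+Rc.apply([0,0,.035])-M)*1000).round(1),"angle toolz/-gz",np.degrees(np.arccos(-Rc.apply([0,0,1])@gz)).round(2), "tool y ang in g",np.degrees(np.arctan2(*Rg.inv().apply(Rc.apply([0,1,0]))[1::-1])).round(1))
E
python3 chk.py
```

```text
{'clock': 5.5667, 'joint_pos': [0.2473, -0.0667, 2.3231, -0.5583, 0.4837, -0.3003], 'tcp_pos': [0.5162, 0.0861, 0.2205], 'tcp_rot': [0.275, 0.9259, 0.0055, 0.2589], 'wrist_force': [-0.2655, 0.7171, -1.4142], 'wrist_torque': [0.3056, 0.2278, 0.0661], 'opening': 0.0212}
force in tool [1.23 0.26 1.  ] torque [-0.133  0.358  0.06 ]
TCP in grinder frame mm [ 0.3 -0.6 23.6] tip in grinder [  0.3  -0.6 -11.4] angle toolz/-gz 0.02 tool y ang in g 72.2
```

Request:
{"method": "step_arm", "body": {
  "targets": [
    [[0, 0, 0.004], [0, 0, 0], 0.9],
    [[0, 0, 0.008], [0, 0, 0], 0.9],
    [[0, 0, 0.012], [0, 0, 0], 0.9],
    [[0, 0, 0.014], [0, 0, 0], 0.9],
    [[0, 0, 0.016], [0, 0, 0], 0.9],
    [[0, 0, 0.016], [0, 0, 0], 0.9]
  ]
}}

```text
clock: 6.07
tcp_pos: [0.5239, 0.0841, 0.2072]
tcp_rot: [0.275, 0.926, 0.006, 0.259]
wrist_force: [1.3, 1.9, -1.9]
opening: 0.0208
```

```bash
python3 chk.py
```

```text
{'clock': 6.0667, 'joint_pos': [0.238, -0.0292, 2.3188, -0.5887, 0.4512, -0.273], 'tcp_pos': [0.5239, 0.0841, 0.2072], 'tcp_rot': [0.275, 0.9258, 0.0058, 0.2592], 'wrist_force': [1.259, 1.8501, -1.9319], 'wrist_torque': [0.4904, 0.1073, 0.2099], 'opening': 0.0208}
force in tool [0.97 1.91 2.04] torque [-0.395  0.371  0.041]
TCP in grinder frame mm [ 0.5 -0.4  8. ] tip in grinder [  0.5  -0.4 -27. ] angle toolz/-gz 0.06 tool y ang in g 72.2
```

Request:
{"method": "step_arm", "body": {
  "targets": [
    [[0, 0, 0.001], [0, 0, 0], 0.9],
    [[0, 0, 0.002], [0, 0, 0], 0.9],
    [[0, 0, 0.003], [0, 0, 0], 0.9],
    [[0, 0, 0.003], [0, 0, 0], 0.9],
    [[0, 0, 0.003], [0, 0, 0], 0.9]
  ]
}}

```text
clock: 6.48
tcp_pos: [0.5254, 0.0838, 0.205]
tcp_rot: [0.275, 0.926, 0.006, 0.259]
wrist_force: [1.1, 2.9, -0.9]
opening: 0.0208
```

```bash
python3 chk.py
```

```text
{'clock': 6.4833, 'joint_pos': [0.2364, -0.0227, 2.3179, -0.5947, 0.4455, -0.2676], 'tcp_pos': [0.5254, 0.0838, 0.205], 'tcp_rot': [0.275, 0.9258, 0.0059, 0.2594], 'wrist_force': [1.1177, 2.9496, -0.9185], 'wrist_torque': [0.659, 0.0137, 0.2635], 'opening': 0.0208}
force in tool [1.15 2.93 0.95] torque [-0.589  0.386  0.089]
TCP in grinder frame mm [ 0.6 -0.4  5.4] tip in grinder [  0.7  -0.4 -29.6] angle toolz/-gz 0.08 tool y ang in g 72.2
```

Request:
{"method": "step_arm", "body": {
  "targets": [
    [[0, 0.0005, 0.001], [0, 0, 0], 0.9],
    [[0, 0.0005, 0.0015], [0, 0, 0], 0.9],
    [[0, 0.0005, 0.0015], [0, 0, 0], 0.9],
    [[0, 0.0005, 0.0015], [0, 0, 0], 0.9]
  ]
}}

```text
clock: 6.82
tcp_pos: [0.5265, 0.0839, 0.2045]
tcp_rot: [0.275, 0.926, 0.006, 0.26]
wrist_force: [-10.6, 0.7, 15.7]
opening: 0.0212
```

```bash
python3 chk.py
```

```text
{'clock': 6.8167, 'joint_pos': [0.2365, -0.0196, 2.3164, -0.5984, 0.4444, -0.2636], 'tcp_pos': [0.5265, 0.0839, 0.2045], 'tcp_rot': [0.2751, 0.9257, 0.0056, 0.2597], 'wrist_force': [-10.6102, 0.6957, 15.7099], 'wrist_torque': [-0.0558, 0.5385, -0.1667], 'opening': 0.0212}
force in tool [  0.42  -2.37 -18.82] torque [0.395 0.403 0.046]
TCP in grinder frame mm [1.3 0.  4.4] tip in grinder [  1.4   0.  -30.6] angle toolz/-gz 0.12 tool y ang in g 72.2
```

Bottomed: 19 N axial, with the model tip depth at -30.6 mm against the -30 mm floor. Before letting go I'll refine the nut's flat angle from the first pictures.

```bash
python3 - <<'E'
from h import *
Rm=Rg.as_matrix()
for n,angs in (("top",[a for a in range(0,360,5) if not(5<a<45 or 235<a<280)]),("side",[a for a in range(0,360,5)])):
    s=load(n); g=cv2.cvtColor(s["frame"],cv2.COLOR_RGB2GRAY).astype(np.float32)
    r=np.arange(.009,.026,.0001); D=[]
    for a in angs:
        t=np.radians(a);p=proj(s,M+(Rm@[np.cos(t),np.sin(t),0])*r[:,None]).astype(np.float32)
        v=cv2.remap(g,p[:,:1],p[:,1:],cv2.INTER_LINEAR)[:,0]
        i=np.argmax(v[:100]); lo=v[i:].min(); j=i+np.argmax(v[i:]<(v[i]+lo)/2)
        D.append((t,r[j]*1e3,v[i]-lo))
    D=np.array(D);D=D[D[:,2]>35]
    t=D[:,0];A=np.c_[np.ones_like(t),np.cos(t),np.sin(t),np.cos(2*t),np.sin(2*t),np.cos(6*t),np.sin(6*t)]
    for it in range(3):
        x=np.linalg.lstsq(A,D[:,1],rcond=None)[0]; e=D[:,1]-A@x; k=abs(e)<2*e.std(); A,D=A[k],D[k]
    print(n,len(D),x.round(2),"rms",e.std().round(2),"corner angle mod60",(np.degrees(np.arctan2(x[6],x[5]))/6)%60)
E
```

```text
top 51 [ 1.882e+01 -1.000e-02  5.400e-01  1.300e-01  1.100e-01 -3.300e-01
  5.000e-01] rms 0.35 corner angle mod60 20.520880166923153
side 56 [19.82 -0.48  0.44 -1.01 -1.13 -0.09  0.08] rms 0.21 corner angle mod60 22.794523847672057
```

Request:
{"method": "step_arm", "body": {
  "targets": [
    [[0, 0, 0], [0, 0, 0], 0.6],
    [[0, 0, 0], [0, 0, 0], 0.3],
    [[0, 0, 0], [0, 0, 0], 0],
    [[0, 0, 0], [0, 0, 0], 0],
    [[0, 0, 0], [0, 0, 0], 0],
    [[0, 0, 0], [0, 0, 0], 0],
    [[0, 0, 0], [0, 0, 0], 0],
    [[0, 0, 0], [0, 0, 0], 0]
  ]
}}

```text
clock: 7.48
tcp_pos: [0.5262, 0.0839, 0.2037]
tcp_rot: [0.275, 0.926, 0.006, 0.259]
wrist_force: [0.5, 0.0, -0.1]
opening: 0.0717
```

```bash
python3 chk.py;  python3 -c "
from h import *
from workcell import cams
ims=[]
for n,(x0,y0) in (('side',(165,100)),('top',(172,190))):
    s=cams.snapshot(n); np.savez(n+'4.npz',**s)
    ims.append(cv2.resize(s['frame'][y0:y0+50,x0:x0+50,::-1],None,fx=8,fy=8,interpolation=cv2.INTER_CUBIC))
cv2.imwrite('pics/g1.png',np.hstack(ims))"
```

```text
{'clock': 7.4833, 'joint_pos': [0.2363, -0.0185, 2.3168, -0.5982, 0.4433, -0.2637], 'tcp_pos': [0.5262, 0.0839, 0.2037], 'tcp_rot': [0.275, 0.9258, 0.0057, 0.2593], 'wrist_force': [0.5434, 0.0231, -0.0595], 'wrist_torque': [0.1499, 0.1612, -0.0053], 'opening': 0.0717}
force in tool [-0.35  0.29  0.31] torque [-0.022  0.212  0.056]
TCP in grinder frame mm [ 0.7 -0.   3.8] tip in grinder [  0.8  -0.  -31.2] angle toolz/-gz 0.07 tool y ang in g 72.2
```

View pics/g1.png

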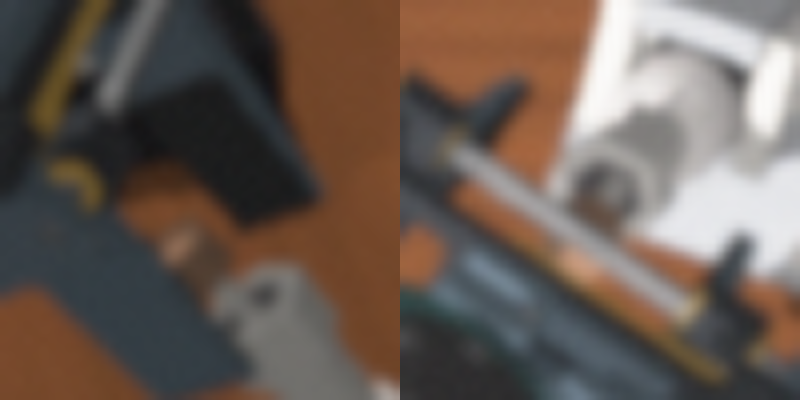

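```bash
python3 -c "
from h import *
for n in('side','top'):
    C=cloud(load(n)).reshape(-1,3); G=Rg.inv().apply(C-M)*1000
    k=(C[:,2]>.02)&(np.hypot(G[:,0],G[:,1])<110)&(G[:,2]>-70)
    g=G[k];r=np.hypot(g[:,0],g[:,1])
    for z in range(-70,10,10):
        m=(g[:,2]>=z)&(g[:,2]<z+10); print(n,z,m.sum(),r[m].max().round(0) if m.any() else '', g[m][r[m]>25][:3].round(0).tolist())
gz=Rg.as_matrix()[:,2]
from kin import *
x=np.array([0,.0233,.3181,.5508,.0414,.6039,.2688,0]); q0=np.array([0.2363, -0.0185, 2.3168, -0.5982, 0.4433, -0.2637])
for a in (51,-15,-25):
    from scipy.spatial.transform import Rotation as R
    yv=Rg.apply([np.cos(np.radians(a)),np.sin(np.radians(a)),0]); Rt=R.from_matrix(np.c_[np.cross(yv,-gz),yv,-gz]); print(a,ik(x,M-gz*.027,Rt,q0))
    if a==51: rel(M-gz*.027,Rt)
"
```

```text
side -70 65 22.0 []
side -60 58 19.0 []
side -50 35 16.0 []
side -40 35 14.0 []
side -30 33 17.0 []
side -20 52 22.0 []
side -10 108 21.0 []
side 0 7 17.0 []
top -70 45 22.0 []
top -60 54 21.0 []
top -50 20 17.0 []
top -40 12 14.0 []
top -30 8 19.0 []
top -20 34 20.0 []
top -10 105 20.0 []
top 0 38 19.0 []
51 (array([ 0.21941591,  0.05650058,  2.30554674, -0.67103298,  0.38539042,
        0.17364659]), np.float64(7.718548022950245e-12))
t 7.5833 shift [0.0007, -0.0002, 0.0308] turn [0.008, 0.011, 4.243]
-15 (array([ 0.21941591,  0.05650058,  2.30554674, -0.67103299,  0.38539042,
        1.3255639 ]), np.float64(2.2010748779166533e-10))
-25 (array([ 0.21941591,  0.05650058,  2.30554674, -0.67103298,  0.38539042,
        1.50009682]), np.float64(5.551115123125783e-16))
```

Request:
{"method": "step_arm", "body": {
  "targets": [
    [[0, 0, 0], [0, 0, 1.4], 0],
    [[0, 0, 0], [0, 0, 2.8], 0],
    [[0.0007, 0, 0.005], [0, 0, 4.24], 0],
    [[0.0007, 0, 0.015], [0, 0, 4.24], 0],
    [[0.0007, 0, 0.025], [0, 0, 4.24], 0],
    [[0.0007, 0, 0.031], [0, 0, 4.24], 0],
    [[0.0007, 0, 0.031], [0, 0, 4.24], 0],
    [[0.0007, 0, 0.031], [0, 0, 4.24], 0]
  ]
}}

```text
clock: 8.25
tcp_pos: [0.5406, 0.0801, 0.176]
tcp_rot: [0.44, 0.86, 0.053, 0.254]
wrist_force: [-0.3, 0.3, -0.0]
opening: 0.0911
```

```bash
python3 chk.py
```

```text
{'clock': 8.25, 'joint_pos': [0.2197, 0.058, 2.3056, -0.6747, 0.3845, 0.1754], 'tcp_pos': [0.5406, 0.0801, 0.176], 'tcp_rot': [0.4399, 0.8599, 0.0527, 0.2535], 'wrist_force': [-0.328, 0.2777, -0.0258], 'wrist_torque': [0.0445, 0.1969, -0.0456], 'opening': 0.0911}
force in tool [ 0.39 -0.08 -0.17] torque [0.15  0.138 0.035]
TCP in grinder frame mm [ -0.3   0.  -27.6] tip in grinder [ -0.2   0.  -62.6] angle toolz/-gz 0.03 tool y ang in g 51.1
```

Request:
{"method": "step_arm", "body": {
  "targets": [
    [[0, 0, 0], [0, 0, 0], 0.8],
    [[0, 0, 0], [0, 0, 0], 0.8],
    [[0, 0, 0], [0, 0, 0], 0.8],
    [[0, 0, 0], [0, 0, 0], 0.8],
    [[0, 0, 0], [0, 0, 0], 0.8],
    [[0, 0, 0], [0, 0, 0], 0.8],
    [[0, 0, 0], [0, 0, 0], 0.8],
    [[0, 0, 0], [0, 0, 0], 0.8]
  ],
  "grip_force": 55
}}

```text
clock: 8.92
tcp_pos: [0.5407, 0.0802, 0.1766]
tcp_rot: [0.441, 0.859, 0.053, 0.254]
wrist_force: [0.3, 0.7, -0.3]
opening: 0.0407
```

Request:
{"method": "step_arm", "body": {
  "targets": [
    [[0, 0, 0], [0, 0, 0], 0.8],
    [[0, 0, 0], [0, 0, 0], 0.8],
    [[0, 0, 0], [0, 0, 0], 0.8]
  ]
}}

```text
clock: 9.17
tcp_pos: [0.5417, 0.081, 0.177]
tcp_rot: [0.44, 0.859, 0.055, 0.254]
wrist_force: [7.7, 6.2, -4.9]
opening: 0.0317
```

```bash
python3 chk.py
```

```text
{'clock': 9.1667, 'joint_pos': [0.2203, 0.0573, 2.3046, -0.6746, 0.3823, 0.1777], 'tcp_pos': [0.5417, 0.081, 0.177], 'tcp_rot': [0.4403, 0.8593, 0.0546, 0.2544], 'wrist_force': [7.6752, 6.2477, -4.9387], 'wrist_torque': [1.0401, -0.4249, 0.4499], 'opening': 0.0317}
force in tool [3.12 7.81 7.18] torque [-1.011  0.644  0.171]
TCP in grinder frame mm [  1.    1.2 -27.1] tip in grinder [  1.1   1.3 -62.1] angle toolz/-gz 0.21 tool y ang in g 51.0
```

Request:
{"method": "step_arm", "body": {
  "targets": [
    [[0, 0.001, 0], [0, 0, 0], 0.8],
    [[0, 0.001, 0], [0, 0, 1], 0.8],
    [[0, 0.001, 0], [0, 0, 2], 0.8],
    [[0, 0.001, 0], [0, 0, 3], 0.8],
    [[0, 0.001, 0], [0, 0, 4], 0.8],
    [[0, 0.001, 0], [0, 0, 4], 0.8]
  ]
}}

```text
clock: 9.67
tcp_pos: [0.5412, 0.0807, 0.1767]
tcp_rot: [0.585, 0.769, 0.097, 0.24]
wrist_force: [-3.4, -0.6, 2.4]
opening: 0.0317
```

```bash
python3 chk.py
```

```text
{'clock': 9.6667, 'joint_pos': [0.2209, 0.0578, 2.3042, -0.6742, 0.386, 0.5308], 'tcp_pos': [0.5412, 0.0807, 0.1767], 'tcp_rot': [0.5848, 0.7686, 0.0968, 0.2405], 'wrist_force': [-3.4462, -0.5809, 2.3959], 'wrist_torque': [0.0559, 0.3981, -0.2917], 'opening': 0.0317}
force in tool [-0.47 -2.08 -3.66] torque [0.44  0.041 0.227]
TCP in grinder frame mm [  0.5   0.8 -27.1] tip in grinder [  0.5   0.8 -62.1] angle toolz/-gz 0.05 tool y ang in g 30.8
```

Request:
{"method": "step_arm", "body": {
  "targets": [
    [[0, 0, 0], [0, 0, 1], 0.8],
    [[0, 0, 0], [0, 0, 2], 0.8],
    [[0, 0, 0], [0, 0, 3], 0.8],
    [[0, 0, 0], [0, 0, 4], 0.8],
    [[0, 0, 0], [0, 0, 5], 0.8],
    [[0, 0, 0], [0, 0, 5], 0.8]
  ]
}}

```text
clock: 10.17
tcp_pos: [0.5405, 0.0806, 0.1763]
tcp_rot: [0.737, 0.625, 0.146, 0.214]
wrist_force: [-9.5, 0.4, 5.7]
opening: 0.0313
```

```bash
python3 chk.py
```

```text
{'clock': 10.1667, 'joint_pos': [0.2211, 0.0576, 2.3051, -0.6739, 0.3864, 0.9653], 'tcp_pos': [0.5405, 0.0806, 0.1763], 'tcp_rot': [0.7369, 0.6246, 0.1459, 0.2137], 'wrist_force': [-9.4803, 0.3754, 5.712], 'wrist_torque': [0.0748, 1.1033, -0.2896], 'opening': 0.0313}
force in tool [-1.61 -5.34 -9.57] torque [ 1.113 -0.222  0.14 ]
TCP in grinder frame mm [ -0.3   0.5 -27.2] tip in grinder [ -0.3   0.5 -62.2] angle toolz/-gz 0.05 tool y ang in g 5.9
```

Request:
{"method": "step_arm", "body": {
  "targets": [
    [[0, 0, -0.0005], [0, 0, 1], 0.8],
    [[0, 0, -0.0005], [0, 0, 2], 0.8],
    [[0, 0, -0.0005], [0, 0, 3], 0.8],
    [[0, 0, -0.0005], [0, 0, 3], 0.8]
  ]
}}

```text
clock: 10.5
tcp_pos: [0.54, 0.0807, 0.1762]
tcp_rot: [0.812, 0.524, 0.172, 0.193]
wrist_force: [-2.9, 1.9, -8.3]
opening: 0.0314
```

```bash
python3 chk.py
```

```text
{'clock': 10.5, 'joint_pos': [0.2213, 0.0573, 2.3056, -0.6725, 0.3868, 1.2247], 'tcp_pos': [0.54, 0.0807, 0.1762], 'tcp_rot': [0.8118, 0.5237, 0.1721, 0.1927], 'wrist_force': [-2.8565, 1.925, -8.2601], 'wrist_torque': [0.4185, 1.2032, 0.0743], 'opening': 0.0314}
force in tool [ 0.   -7.04  5.53] torque [ 1.273 -0.089 -0.023]
TCP in grinder frame mm [ -0.8   0.5 -27.1] tip in grinder [ -0.8   0.4 -62.1] angle toolz/-gz 0.07 tool y ang in g -9.0
```

Request:
{"method": "step_arm", "body": {
  "targets": [
    [[0, -0.0005, 0], [0, 0, 1], 0.8],
    [[0, -0.0005, 0], [0, 0, 2], 0.8],
    [[0, -0.0005, 0], [0, 0, 2.2], 0.8],
    [[0, -0.0005, 0], [0, 0, 2.2], 0.8],
    [[0, -0.0005, 0], [0, 0, 2.2], 0.8]
  ]
}}

```text
clock: 10.92
tcp_pos: [0.5398, 0.0808, 0.176]
tcp_rot: [0.857, 0.446, 0.189, 0.176]
wrist_force: [-3.4, 2.1, -14.1]
opening: 0.0316
```

```bash
python3 chk.py
```

```text
{'clock': 10.9167, 'joint_pos': [0.2219, 0.0572, 2.3061, -0.6738, 0.3866, 1.4129], 'tcp_pos': [0.5398, 0.0808, 0.176], 'tcp_rot': [0.857, 0.4458, 0.1894, 0.1759], 'wrist_force': [-3.4104, 2.089, -14.0701], 'wrist_torque': [0.4815, 1.824, 0.2628], 'opening': 0.0316}
force in tool [ -2.44 -10.13  10.27] torque [ 1.815 -0.527 -0.238]
TCP in grinder frame mm [ -1.1   0.6 -27.1] tip in grinder [ -1.1   0.6 -62.1] angle toolz/-gz 0.06 tool y ang in g -19.7
```

Request:
{"method": "step_arm", "body": {
  "targets": [
    [[0, 0, 0], [0, 0, 0], 0.5],
    [[0, 0, 0], [0, 0, 0], 0.2],
    [[0, 0, 0], [0, 0, 0], 0],
    [[0, 0, 0], [0, 0, 0], 0],
    [[0, 0, 0], [0, 0, 0], 0],
    [[0, 0, 0], [0, 0, 0], 0],
    [[0, 0, 0], [0, 0, 0], 0],
    [[0, 0, 0], [0, 0, 0], 0]
  ]
}}

```text
clock: 11.58
tcp_pos: [0.5409, 0.0811, 0.1771]
tcp_rot: [0.858, 0.444, 0.191, 0.176]
wrist_force: [-0.8, 0.4, -0.8]
opening: 0.0822
```

```bash
python3 chk.py
```

```text
{'clock': 11.5833, 'joint_pos': [0.2218, 0.0565, 2.3048, -0.6743, 0.3861, 1.4174], 'tcp_pos': [0.5409, 0.0811, 0.1771], 'tcp_rot': [0.8577, 0.4438, 0.1909, 0.1757], 'wrist_force': [-0.8087, 0.3621, -0.8089], 'wrist_torque': [0.07, 0.2782, 0.0443], 'opening': 0.0822}
force in tool [-0.27 -1.14  0.26] torque [ 0.275 -0.082 -0.041]
TCP in grinder frame mm [  0.3   1.1 -26.6] tip in grinder [  0.4   1.1 -61.6] angle toolz/-gz 0.08 tool y ang in g -20.0
```

Request:
{"method": "step_arm", "body": {
  "targets": [
    [[0, 0, -0.02], [0, 0, 0], 0],
    [[0, 0, -0.05], [0, 0, 0], 0],
    [[0, 0, -0.08], [0, 0, 0], 0],
    [[0, 0, -0.11], [0, 0, 0], 0],
    [[0, 0, -0.14], [0, 0, 0], 0],
    [[0, 0, -0.15], [0, 0, 0], 0],
    [[0, 0, -0.15], [0, 0, 0], 0]
  ]
}}

```text
clock: 12.17
tcp_pos: [0.4687, 0.1015, 0.3093]
tcp_rot: [0.857, 0.444, 0.193, 0.176]
wrist_force: [0.9, 0.5, -0.1]
opening: 0.0912
```

```bash
python3 chk.py;  python3 -c "
from h import *
from workcell import cams
ims=[]
for n,(x0,y0) in (('side',(175,110)),('top',(172,190))):
    s=cams.snapshot(n); np.savez(n+'5.npz',**s)
    cv2.imwrite('pics/h_'+n+'.png',s['frame'][:,:,::-1])
    ims.append(cv2.resize(s['frame'][y0:y0+50,x0:x0+50,::-1],None,fx=8,fy=8,interpolation=cv2.INTER_CUBIC))
cv2.imwrite('pics/h1.png',np.hstack(ims))"
```

```text
{'clock': 12.1667, 'joint_pos': [0.3201, -0.2947, 2.3229, -0.44, 0.7084, 1.2138], 'tcp_pos': [0.4687, 0.1015, 0.3093], 'tcp_rot': [0.8573, 0.4437, 0.1931, 0.176], 'wrist_force': [0.9215, 0.472, -0.0748], 'wrist_torque': [0.0868, 0.2209, 0.0088], 'opening': 0.0912}
force in tool [0.87 0.35 0.45] torque [ 0.231 -0.056  0.006]
TCP in grinder frame mm [  1.4   1.7 125.4] tip in grinder [ 1.6  1.8 90.4] angle toolz/-gz 0.33 tool y ang in g -20.0
```

View pics/h1.png

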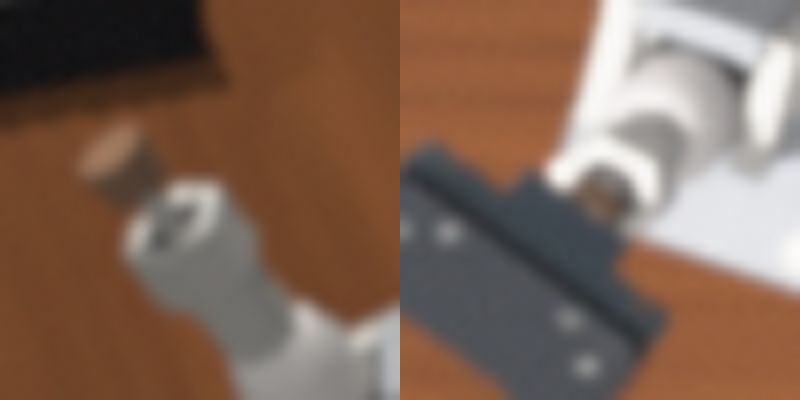

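View pics/h_side.png

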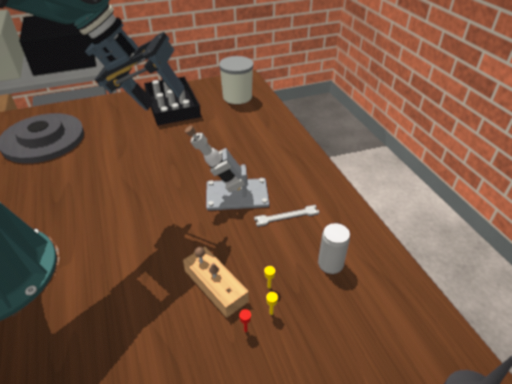

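```bash
python3 -c "
from h import *
from kin import *
x=np.array([0,.0233,.3181,.5508,.0414,.6039,.2688,0])
from workcell import status
o=status.get_obs()
for p in([.45,-.25,.38],[.4,-.35,.36],):
    for yy in (-60,-30,0): print(p,yy,ik(x,np.array(p),down(yy),o['joint_pos']))
rel([.4,-.35,.38],down(-60)); rel([.4,-.35,.38],down(-90)); rel([.4,-.35,.38],R.from_quat(o['tcp_rot']))"
```

```text
[0.45, -0.25, 0.38] -60 (array([-5.52375894e-01, -9.18706681e-02,  1.96224488e+00, -1.82277673e-12,
        1.27121844e+00,  4.94821657e-01]), np.float64(1.2941092641938212e-10))
[0.45, -0.25, 0.38] -30 (array([-5.52375894e-01, -9.18706681e-02,  1.96224488e+00, -2.47552199e-12,
        1.27121844e+00, -2.87771185e-02]), np.float64(1.367667090690361e-10))
[0.45, -0.25, 0.38] 0 (array([-5.52375894e-01, -9.18706681e-02,  1.96224488e+00, -8.63096466e-12,
        1.27121844e+00, -5.52375894e-01]), np.float64(2.4654389640943464e-10))
[0.4, -0.35, 0.36] -60 (array([-7.62681645e-01, -4.52399107e-02,  1.95444109e+00, -6.93903859e-17,
        1.23239148e+00,  2.84515906e-01]), np.float64(1.1102230246251565e-15))
[0.4, -0.35, 0.36] -30 (array([-7.62681645e-01, -4.52399107e-02,  1.95444109e+00, -2.77097030e-17,
        1.23239148e+00, -2.39082869e-01]), np.float64(1.6653345369377348e-15))
[0.4, -0.35, 0.36] 0 (array([-7.62681645e-01, -4.52399107e-02,  1.95444109e+00, -6.06422328e-17,
        1.23239148e+00, -7.62681645e-01]), np.float64(1.1102230246251565e-15))
t 12.2667 shift [-0.3974, 0.2325, -0.0375] turn [5.12, -3.245, 4.832]
t 12.2667 shift [-0.3974, 0.2325, -0.0375] turn [4.23, -4.595, 10.686]
t 12.2667 shift [-0.3974, 0.2325, -0.0375] turn [0.0, 0.0, 0.0]
```

Request:
{"method": "step_arm", "body": {
  "targets": [
    [[0, 0, -0.03], [0, 0, 0], 0],
    [[-0.04, 0.02, -0.06], [0, 0, 0], 0],
    [[-0.397, 0.2325, -0.0375], [5.1, -3.2, 4.8], 0],
    [[-0.397, 0.2325, -0.0375], [5.1, -3.2, 4.8], 0],
    [[-0.397, 0.2325, -0.0375], [5.1, -3.2, 4.8], 0],
    [[-0.397, 0.2325, -0.0375], [5.1, -3.2, 4.8], 0],
    [[-0.397, 0.2325, -0.0375], [5.1, -3.2, 4.8], 0],
    [[-0.397, 0.2325, -0.0375], [5.1, -3.2, 4.8], 0]
  ]
}}

```text
clock: 12.93
tcp_pos: [0.418, -0.1465, 0.3664]
tcp_rot: [0.965, 0.263, 0.004, 0.002]
wrist_force: [0.8, 0.7, 1.5]
opening: 0.0912
```

```bash
python3 -c "
from h import *
log();rel([.4,-.35,.38],down(-60))"
```

```text
{'clock': 12.9333, 'joint_pos': [-0.391, -0.228, 2.1014, 0.002, 1.2584, 0.6474], 'tcp_pos': [0.418, -0.1465, 0.3664], 'tcp_rot': [0.9648, 0.2628, 0.0045, 0.0022], 'wrist_force': [0.7855, 0.707, 1.5298], 'wrist_torque': [0.0522, -0.0373, -0.0249], 'opening': 0.0912}
t 12.9333 shift [-0.1186, 0.1663, -0.0134] turn [0.076, -0.086, 0.094]
```

Request:
{"method": "step_arm", "body": {
  "targets": [
    [[-0.118, 0.166, -0.013], [0, 0, 0], 0],
    [[-0.118, 0.166, -0.013], [0, 0, 0], 0],
    [[-0.118, 0.166, -0.013], [0, 0, 0], 0],
    [[-0.118, 0.166, -0.013], [0, 0, 0], 0],
    [[-0.118, 0.166, -0.013], [0, 0, 0], 0],
    [[-0.118, 0.166, -0.013], [0, 0, 0], 0],
    [[-0.118, 0.166, -0.013], [0, 0, 0], 0]
  ]
}}

```text
clock: 13.52
tcp_pos: [0.401, -0.3491, 0.3788]
tcp_rot: [0.965, 0.263, 0.005, 0.003]
wrist_force: [-0.4, 0.0, -1.4]
opening: 0.0915
```

```bash
python3 -c "
from h import *
from workcell import cams
log()
gz=Rg.as_matrix()[:,2]
ims=[]
for n,(x0,y0) in (('side',(182,115)),('top',(180,195))):
    s=cams.snapshot(n); np.savez(n+'6.npz',**s)
    cv2.imwrite('pics/i_'+n+'.png',s['frame'][:,:,::-1])
    im=cv2.resize(s['frame'][y0:y0+33,x0:x0+33,::-1],None,fx=12,fy=12,interpolation=cv2.INTER_CUBIC)
    for d in (0,.016,.032):
        q=proj(s,M+gz*d)[0];print(n,d,q.round(1))
        cv2.circle(im,tuple(int(v) for v in (q-[x0,y0]+.5)*12),2,(0,255,0),-1)
    ims.append(im)
cv2.imwrite('pics/i1.png',np.hstack(ims))"
```

```text
{'clock': 13.5167, 'joint_pos': [-0.763, -0.0645, 1.9392, 0.0058, 1.2568, 0.2737], 'tcp_pos': [0.401, -0.3491, 0.3788], 'tcp_rot': [0.9648, 0.2631, 0.005, 0.0029], 'wrist_force': [-0.4073, 0.0016, -1.39], 'wrist_torque': [-0.0641, 0.0107, 0.0338], 'opening': 0.0915}
side 0 [196.3 137.7]
side 0.016 [192.5 133.1]
side 0.032 [188.6 128.5]
top 0 [197.2 213.8]
top 0.016 [195.3 216. ]
top 0.032 [193.4 218.2]
```

View pics/i1.png

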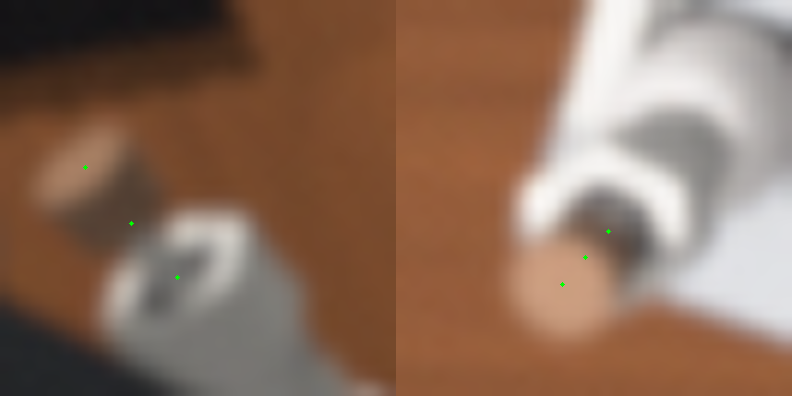

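View pics/i_top.png

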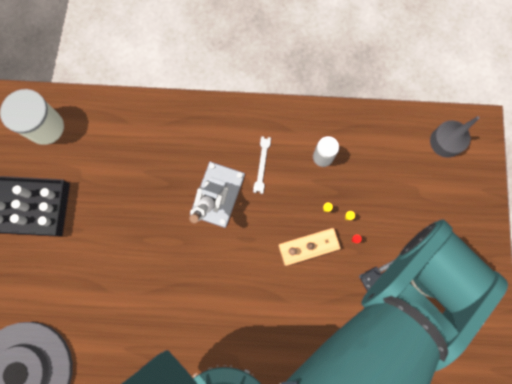

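The flat end's centre matches the predicted "fully home" point in both views: side (188.5,128.5) and top (193.5,218.3), each within about 0.2 px. So the stone is straight and seated. One last check on the nut's angle and the other objects.

```bash
python3 - <<'E'
from h import *
Rm=Rg.as_matrix()
s=load("side",6); g=cv2.cvtColor(s["frame"],cv2.COLOR_RGB2GRAY).astype(np.float32)
r=np.arange(.009,.026,.0001)
for k in (0,6):
  for n,angs in (("top",[a for a in range(45,150,5)]+list(range(285,360,5))),("side",list(range(-100,95,5)))):
    s=load(n,k); g=cv2.cvtColor(s["frame"],cv2.COLOR_RGB2GRAY).astype(np.float32); D=[]
    for a in angs:
        t=np.radians(a);p=proj(s,M+(Rm@[np.cos(t),np.sin(t),0])*r[:,None]).astype(np.float32)
        v=cv2.remap(g,p[:,:1],p[:,1:],cv2.INTER_LINEAR)[:,0]
        i=np.argmax(v[:100]); lo=v[i:].min(); j=i+np.argmax(v[i:]<(v[i]+lo)/2)
        if v[i]-lo>30: D.append((t,r[j]*1e3))
    D=np.array(D);t=D[:,0];A=np.c_[np.ones_like(t),np.cos(t),np.sin(t),np.cos(6*t),np.sin(6*t)]
    x=np.linalg.lstsq(A,D[:,1],rcond=None)[0]
    print(k,n,len(D),"amp",np.hypot(x[3],x[4]).round(2),"corner mod60",((np.degrees(np.arctan2(x[4],x[3]))/6)%60).round(1))
# others moved?
a,b=load("top",0),load("top",6)
d=cv2.absdiff(a["frame"],b["frame"]).max(2)
for nm,(x0,y0,x1,y1) in dict(spanner=(248,130,276,198),can=(308,130,345,172),rackothers=(275,238,318,270),looka=(320,198,366,248),grinderbase=(188,158,250,230)).items():
    print(nm,int(d[y0:y1,x0:x1].max()),float(d[y0:y1,x0:x1].mean().round(2)))
E
```

```text
0 top 36 amp 0.36 corner mod60 25.0
0 side 35 amp 0.12 corner mod60 15.8
6 top 35 amp 0.7 corner mod60 20.9
6 side 30 amp 0.13 corner mod60 37.3
spanner 5 1.42
can 5 1.31
rackothers 5 1.42
looka 87 3.96
grinderbase 124 3.46
```

```bash
python3 - <<'E'
from h import *
Rm=Rg.as_matrix()
# rays of each pixel onto the mouth plane: rectified look at the nut top, top view before/after (view only)
out=[]
for n in("top","side"):
  for k in(0,6):
    s=load(n,k); u,v=np.meshgrid(np.linspace(-.024,.024,380),np.linspace(.024,-.024,300*1))
    P=M+np.stack([u,v,0*u],-1).reshape(-1,3)@Rm.T
    p=proj(s,P).astype(np.float32).reshape(300,380,2)
    im=cv2.remap(s["frame"][:,:,::-1].copy(),p[...,0],p[...,1],cv2.INTER_CUBIC); out.append(im)
cv2.imwrite("pics/j1.png",np.vstack([np.hstack(out[:2]),np.hstack(out[2:])]))
E
```

```text
(no output)
```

View pics/j1.png

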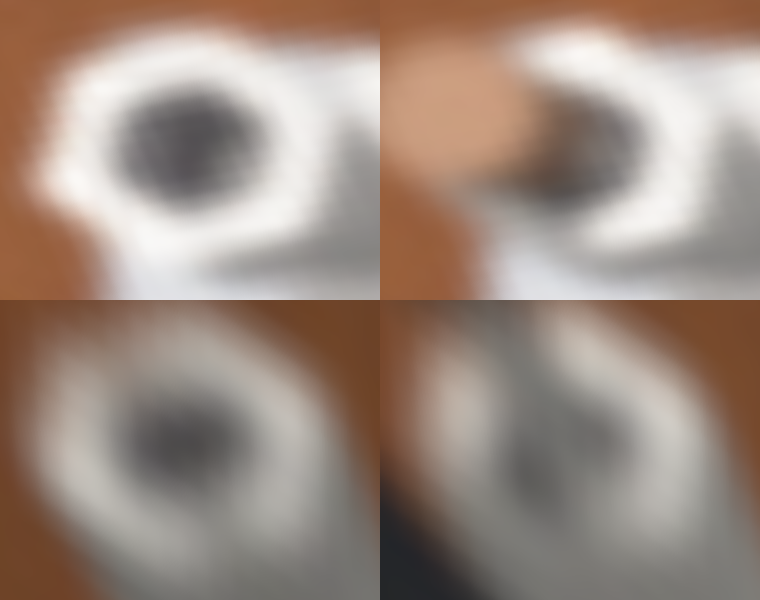

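```bash
python3 -c "
from workcell import ctrl,status
print(status.get_obs()['clock']); print(ctrl.sign_off())"
```

```text
13.6167
the job is handed in; nothing more can be done
None
```

The flat stone is fitted in the grinder's collet, the nut is tightened, and the job is handed in at 13.6 s of the 51 s allowed. No verdict was reported.

**What I did:** I lifted the flat stone from the rack by its head and set it in the collet along the 30° axis until it met the floor, with 19 N of push. I let go, then gripped the nut on a pair of flats and turned it 70.7° clockwise. After that I opened the gripper, backed off along the axis and moved the arm clear.

**Checks that agreed:**
- **Seating:** In both views the stone's flat end sits within about 0.2 px of where a fully home, straight stone should be, 32 mm above the nut.
- **Nut turn:** The gripper stayed at 31.3–31.7 mm opening through the whole turn, so it did not slip on the 32 mm flats. The torque resisting the turn rose towards the end. Given the 0–0.3 rad start, the nut should now be at about 1.23–1.53 rad, past the 1.1 rad needed to grip firmly.
- **Other objects:** The spanner, the can and the other two stones look unchanged in the before-and-after pictures.
- **Forces:** The highest wrist force I read was about 19 N, well under the limit.

**Checks that failed or disagreed:**
- **Nut angle in the pictures:** The pictures could not confirm the final nut angle. The nut spans only about 15 pixels and the stone partly hides it, and fits from the two views disagreed (20.9° and 37.3°, where I expected about 10°). The tightness therefore rests on the measured turn and the unchanged grip opening.
- **Look-alikes:** The patch around the red and yellow look-alikes does differ between the pictures. I put that down to the removed stone and the arm's shadow, and did not check it further.

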